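Unclamp the foot and stack a metal flower stand on the tacking turntable

TASK

Lift the red pawl of the clamp right up and slide its yellow jaw fully back, then set the square foot plate with its stem upright into the square seat of the orange turntable. Thread the three rosettes over its stem in this order, each lying flat on the one below: green leaves first, then the white flower, then the small yellow flower on top. Leave the red spray can standing where it is.

Things in the scene. Friction and masses are not known exactly. Their poses are not given: they have to be found in the camera images.
- pawl (a joint): Red ratchet pawl of the blue clamp, hinged on a level pin. 0 = down: its tooth stops the jaw sliding back. Grows to 1.1 rad as its free end rises (turns about +y of the jaw_handle frame, so the end also swings to that frame's +x). Stiff hinge, about 2 N at the grip: stays where left. Tooth clear from 0.3 rad; lift it well up, over 0.7.
- pawl_grip (a point): Middle of the red grip block on the pawl's free end: 14 mm wide (across the bar), 16 long, 22 tall. This point is 10 mm under its top, 54 mm above the table when down. With the pawl down the hinge pin lies 50 mm from it along +x of the jaw_handle frame and 18 mm lower. The pawl arm under the block is 10 mm wide; the bar below tops out at 27 mm.
- jaw (a joint): Yellow sliding jaw of the clamp. 0 = closed on the foot plate; grows to 0.030 m (fully back) as it slides along +x of the jaw_handle frame, away from the foot. Friction about 3 N; stays where left. Locked while the pawl is down. Fully back means over 0.025.
- jaw_handle (a point): On the axis of the jaw's black upright round handle: 16 mm diameter, free from 35 to 70 mm above the table; this point at 60 mm. Axes: x along the bar from the foot to the pawl's hinge (the way the jaw slides back), z up. Jaw closed: the foot's stem is 56 mm away along -x, the pawl grip 59 mm along +x, and the jaw's lip overhangs the foot plate's edge by 9 mm.
- foot: Foot of the stand: bare metal square plate 90 x 90 x 8 mm with a round stem, 14 mm diameter, upright at its centre, 60 mm tall above the plate (last 6 mm tapered). 0.4 to 0.7 kg. At the start in the clamp, underside 12 mm above the table, sides along the clamp's. Origin: centre of the plate's underside; z along the stem, x and y along the sides.
- turntable: Target, fixed: orange square plate 130 x 130 mm, raised rim round a square seat. Seat floor 12 mm above the table, 106 x 106 mm inside the rim; rim 12 mm wide, 6 mm above the floor. The foot plate drops in flat, any quarter turn. Origin: centre of its underside on the table; x and y along its sides.
- leaves: Green rosette of four leaves, 124 mm across, with a hub: a tube 34 mm outside diameter, 22 mm bore right through, 18 mm tall, standing up from the middle of flat 4 mm thick blades level with its underside. Lies flat on the table. Origin: on the hub's axis at its underside; z along the axis, up.
- big_flower: White flower of six petals, 100 mm across, with a hub: a tube 34 mm outside diameter, 22 mm bore right through, 18 mm tall, standing up from the middle of flat 4 mm thick blades level with its underside. Lies flat on the table. Origin: on the hub's axis at its underside; z along the axis, up.
- small_flower: Yellow flower of five petals, 74 mm across, with a hub: a tube 34 mm outside diameter, 22 mm bore right through, 18 mm tall, standing up from the middle of flat 4 mm thick blades level with its underside. Lies flat on the table. Origin: on the hub's axis at its underside; z along the axis, up.
- can: Bystander: red spray can with black cap, 52 mm diameter, 120 mm tall, standing. Origin: centre of its underside.
There are look-alikes about, which are no part of the job. There is more than one size of the big_flower; the job needs the middle-sized.

How it is judged:
By the outcome, as a careful person would: the job done as asked, in the order asked, and still so for the second after the job is handed in, with the robot touching nothing.
It also fails if it takes over 131 s, if anything falls off the work surface, if the arm or the gripper's body presses on something with over 40 N, if the wrist force passes 120 N, or if a joint passes its speed limit or range.

ROBOT

A 7-joint arm with a two-finger parallel gripper is mounted at the origin on the work surface. World frame = base frame: x ahead of the robot, y to its left, z up, the work surface at z = 0. Lengths are in mm, angles in rad, forces in N, time in s.
With the tool pointing down it reaches from about 400 to 875 mm from the base axis. Payload 4.4 kg.
Tool frame: the origin (TCP) lies on the centre line of the jaws, within the pads' length; the fingertips stand 25 mm ahead of it and the grasp point (between the pads) lies 6 mm ahead of it; x points along the fingers, y is the direction in which the jaws open and shut, and the axes are right-handed (so a half turn about x gives the same grasp; the last joint's range is limited). The gripper opens to 85 mm and grips with 20 to 120 N. Pads are 22 mm wide; open, the fingers measure 114 mm over their backs; the gripper's body (76 mm by 85 mm) begins 54 mm behind the grasp point. The pads swing forward as they close: fully open they stand 13 mm farther back than shut.
Start: joints at [-1.35, 0.628, 0.038, 1.517, -0.027, 0.996, -0.02], TCP at [183.851, 623.471, 256.313] pointing down, gripper open.
Joint ranges: [-3.06, 3.06], [-0.37, 2.12], [-1.25, 1.32], [0.18, 2.47], [-1.1, 4.24], [0.23, 1.98], [-2.94, 2.94]. Speed limits (rad/s): [2.57, 2.57, 3.14, 3.14, 3.14, 3.14, 3.14].

INTERFACE

Orientations are given as [roll, pitch, yaw] about the fixed x, y, z axes, in that order (R = Rz(yaw) Ry(pitch) Rx(roll)).
In Python, from cell import * gives the robot as it stands. The module is installed in compiled form; this text tells all that it offers.
- The arm moves only by the tool jog_arm, never from a script. Its argument "series" is a list of rows, each a list of 3 entries, a list of its own where there are three numbers: the turn, a rotation vector about the tool's x, y, z in degrees, then the shift along the tool's x, y, z in mm, then the gripper's target within -1 to 1 (shut at 1, half-way at 0, fully open at -1). In form: [[[rx, ry, rz], [dx, dy, dz], hand], ...]. A call has 1 to 8 rows; each row shifts and turns the commanded pose from where the row before left it, along the tool's axes as they then stand; what a row does not reach is not made up. A row lasts 1/8 s, in which the tool goes at most 62.5 mm and 10.7 degrees, less where a joint would pass 70% of its speed; a pose out of reach is approached as far as the arm can. A call is refused whole if a number of a shift passes 62.5 or a number of a turn 10.7, either way. A call with a gripper value outside its range is refused whole. The fingers move at their own pace and stop on an object; the grip force is fixed at half the most. Time passes only in rows, so rows that do not move let the fingers close. It gives the time, the measured TCP pose, the force and the opening at its end, in the units of the state.
- read_state(): the state, without advancing time (a new reading comes with each control period).
- get_image(name): name is "scene" or "side" or "wrist"; returns a dict with "img" (480x640x3 uint8, red, green, blue), "range_z" (480x640 float32, mm along the optical axis (not along the pixel's ray), 0 where there is no reading), "fovy" (degrees; the focal length in pixels is half the picture's height over the tangent of half this angle, whatever the lens; pixels are square), "cx", "cy" (the principal point, pixels), "cam_to_world" (4x4, takes a point from camera to world coordinates). Camera axes: x right, y up, looking along -z (the intrinsics and any distortion apply to the point x, -y, -z); pixel columns grow to the right and rows downward; lengths in mm; the calibration is good to about 2 mm. A picture is of the moment at which its call begins.
- finish_job(): hands the job in, once; it reports no verdict.
The state is a dict: "clock": time; "qpos": joint angles; "qd": joint speeds; "tau": joint torques, N m; "eef_pos": TCP position; "tool_rot": TCP orientation; "force": force on the tool from outside, world axes, zero at the start; "torque": the same for the moment, N m; "width": finger opening in mm.
Only numpy, scipy, OpenCV 4.12 (cv2) and the standard library are available. Lean on these libraries where they do the work, as an engineer would, in place of code of your own. Each camera call takes 0.05 s, during which the arm holds its last target. There are 200 camera calls.

## Working session

There is one attempt and no reset: what is moved stays moved. The work goes in short steps, Python scripts to look and compute and a tool call to move; the robot and the scene stay as the last step left them, time stands still between calls to the robot, and variables do not carry over. Pictures are saved under pics/ and viewed, about 12 in all and at most 16, crops included, and the job is handed in when it is done.

Besides the shell and the picture viewer there is one more tool, called after ">>>" as name(argument=value, ...) on one line, values as JSON. jog_arm: Moves the arm, as the interface text tells. Its arguments: {"type":"object","properties":{"series":{"type":"array"}},"required":["series"]}

```bash
mkdir -p pics
cat > h.py <<'E'
from cell import *
import numpy as np, cv2
from scipy.spatial.transform import Rotation as R
def save(im,n,box=None,s=1):
    a=im["img"][:,:,::-1]
    if box: a=a[box[1]:box[3],box[0]:box[2]]
    if s!=1: a=cv2.resize(a,None,fx=s,fy=s,interpolation=cv2.INTER_CUBIC)
    cv2.imwrite("pics/"+n+".png",a)
def pts(im,u,v,r=None):
    u=np.asarray(u,float);v=np.asarray(v,float)
    f=240/np.tan(np.radians(im["fovy"])/2)
    if r is None: r=im["range_z"][v.astype(int),u.astype(int)]
    M=np.array(im["cam_to_world"])
    c=np.stack([(u-im["cx"])/f*r,-(v-im["cy"])/f*r,-r*np.ones_like(u)],-1)
    return c@M[:3,:3].T+M[:3,3]
def pz(im,u,v,z):
    o=pts(im,[u],[v],np.array([0.]))[0];p=pts(im,[u],[v],np.array([1.]))[0]
    return o+(p-o)*(z-o[2])/(p-o)[2]
E
python3 - <<'E'
from h import *
import pickle
s=read_state();print({k:np.round(v,3) for k,v in s.items()})
for n in ["scene","side","wrist"]:
    im=get_image(n);save(im,n+"0");pickle.dump(im,open(n+"0.pkl","wb"))
    print(n,im.keys(),im["fovy"],im["cx"],im["cy"],np.round(im["cam_to_world"],3).tolist(),(im["range_z"]>0).mean())
E
```

```text
{'clock': np.float64(0.0), 'qpos': array([-1.35 ,  0.629,  0.038,  1.518, -0.027,  0.996, -0.02 ]), 'qd': array([ 0.001,  0.   ,  0.   ,  0.001, -0.001,  0.001, -0.   ]), 'tau': array([ 0.0000e+00, -5.6340e+01,  1.2260e+00, -1.9345e+01,  1.1000e-02,
        1.1000e-02,  0.0000e+00]), 'eef_pos': array([183.683, 622.914, 255.416]), 'tool_rot': array([-1.555,  1.569, -1.842]), 'force': array([-0.259,  0.068,  0.374]), 'torque': array([-0.027, -0.061,  0.026]), 'width': np.float64(85.408)}
scene dict_keys(['img', 'range_z', 'fovy', 'cx', 'cy', 'cam_to_world']) 52.9104724432777 326.3418650644453 238.33019996838036 [[0.797, -0.315, 0.516, 1052.525], [0.604, 0.442, -0.663, -612.166], [-0.02, 0.84, 0.542, 579.364], [0.0, 0.0, 0.0, 1.0]] 0.9960579427083334
side dict_keys(['img', 'range_z', 'fovy', 'cx', 'cy', 'cam_to_world']) 54.58277520582901 319.07796783884606 243.21885529705295 [[-0.991, 0.056, -0.123, 476.815], [-0.135, -0.495, 0.859, 759.737], [-0.013, 0.867, 0.498, 536.5], [0.0, 0.0, 0.0, 1.0]] 0.9959830729166667
wrist dict_keys(['img', 'range_z', 'fovy', 'cx', 'cy', 'cam_to_world']) 60.79328387380104 317.0144398522763 238.145061436373 [[0.282, -0.922, -0.266, 116.474], [0.959, 0.271, 0.08, 643.976], [-0.002, -0.278, 0.961, 374.416], [0.0, 0.0, 0.0, 1.0]] 0.9959765625
```

View pics/scene0.png

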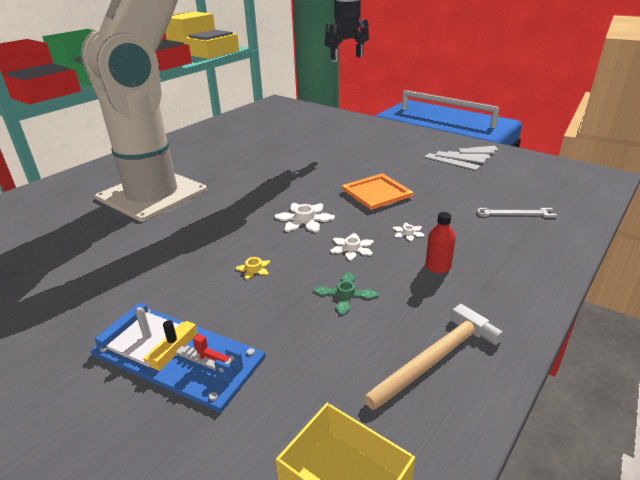

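View pics/side0.png

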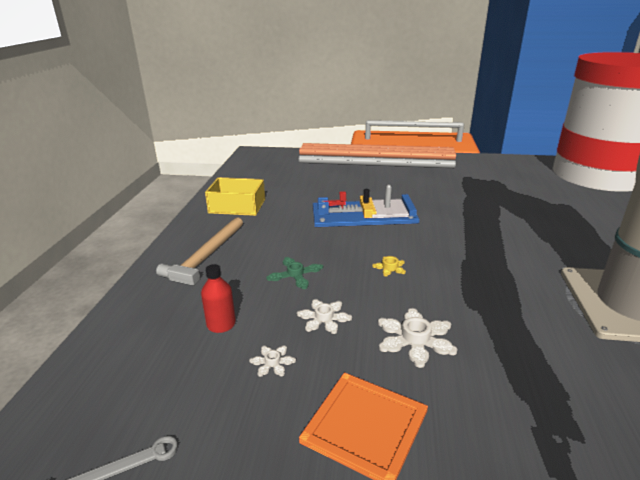

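Scene picture: clamp around (180,350) with stem (143,322), black handle (170,332), red pawl grip (201,345). Candidates for white flower: (304,215) large, (352,245) middle, (408,231) small. Yellow flower (254,267), leaves (346,290), turntable (377,191), can (440,243).

Run:
```python
from h import *
import pickle
S=2; x0,y0,W,H=280,-420,600,800   # ortho
a=np.zeros((W,H,3),np.uint8);zb=np.full((W,H),-99.)
for n in ["scene","side"]:
    im=pickle.load(open(n+"0.pkl","rb"))
    # upsample
    u,v=np.meshgrid(np.arange(640),np.arange(480));
    P=pts(im,u.ravel(),v.ravel());C=im["img"].reshape(-1,3)
    ok=(P[:,2]<200)&(im["range_z"].ravel()>0)
    P=P[ok];C=C[ok]
    # colour clusters
    hsv=cv2.cvtColor(C[None],cv2.COLOR_RGB2HSV)[0].astype(int)
    h,s,v_=hsv.T
    box=(P[:,0]>300)&(P[:,0]<1000)&(abs(P[:,1])<450)
    def cl(name,m,zlo,zhi):
        m=m&box&(P[:,2]>zlo)&(P[:,2]<zhi)
        g=np.zeros((700,900),np.uint8);i=((P[m,0]-300).astype(int),(P[m,1]+450).astype(int));g[i]=1
        g=cv2.dilate(g,np.ones((9,9)))
        k,L=cv2.connectedComponents(g)
        for j in range(1,k):
            q=P[m][L[i]==j]
            if len(q)>25: print(n,name,len(q),np.round(q.mean(0)),"ctr",np.round((q.min(0)+q.max(0))/2),np.round(np.ptp(q,axis=0)))
    cl("white hub",(s<60)&(v_>120),12,25)
    cl("yel",(h>20)&(h<32)&(s>150),3,60)
    cl("green hub",(h>60)&(h<90)&(s>80),12,25)
    cl("red",((h<4)|(h>175))&(s>150),30,130)
    cl("stem",(s<60)&(v_>60),50,90)
    cl("black",(v_<50),38,80)
    cl("blue",(h>100)&(h<125)&(s>120),3,40)
    cl("orange",(h>7)&(h<15)&(s>150),3,40)
    d=P[:,:2]
    for dx in (-2,-1,0,1,2):
      for dy in (-2,-1,0,1,2):
        i=(d[:,0]-x0+dx).astype(int);j=(d[:,1]-y0+dy).astype(int)
        k=(i>=0)&(i<W)&(j>=0)&(j<H)
        for o in np.argsort(P[:,2]):
            if k[o] and P[o,2]>zb[i[o],j[o]]: zb[i[o],j[o]]=P[o,2];a[i[o],j[o]]=C[o]
a=a[::-1,::-1] # up = +x, left=+y
cv2.imwrite("pics/top.png",a[:,:,::-1].copy())
```

```text
scene white hub 178 [410. 131.  19.] ctr [407. 133.  19.] [49. 46. 13.]
scene white hub 1512 [ 453. -348.   20.] ctr [ 457. -344.   19.] [112. 105.  13.]
scene white hub 231 [ 559. -321.   19.] ctr [ 559. -334.   19.] [80. 64. 12.]
scene white hub 115 [569.  98.  17.] ctr [569.  99.  16.] [33. 35.  8.]
scene white hub 43 [ 618. -257.   16.] ctr [ 617. -257.   15.] [12. 11.  5.]
scene white hub 40 [ 636. -352.   16.] ctr [ 633. -352.   15.] [15. 10.  5.]
scene white hub 39 [636. 222.  13.] ctr [637. 221.  14.] [24. 27.  3.]
scene white hub 229 [903.   2.  21.] ctr [889.  10.  19.] [72. 39. 13.]
scene yel 326 [455. -84.  10.] ctr [455. -80.  12.] [66. 70. 18.]
scene yel 255 [ 513. -310.   34.] ctr [ 511. -323.   32.] [43. 87. 11.]
scene yel 64 [ 503. -350.   30.] ctr [ 504. -348.   32.] [18. 46.  8.]
scene yel 6027 [ 840. -316.   24.] ctr [ 861. -341.   31.] [130. 100.  57.]
scene green hub 152 [647. -37.  17.] ctr [647. -36.  17.] [33. 34.  9.]
scene red 379 [ 587. -313.   49.] ctr [ 594. -311.   49.] [55. 21. 38.]
scene red 861 [754. 127.  67.] ctr [749. 134.  68.] [50. 39. 76.]
scen
[... 884 characters left out ...]
501. -295.   31.] ctr [ 501. -318.   28.] [32. 80. 19.]
side yel 1785 [ 855. -328.   36.] ctr [ 856. -339.   31.] [133. 108.  57.]
side green hub 115 [641. -33.  17.] ctr [642. -34.  16.] [34. 34.  8.]
side red 129 [ 578. -308.   47.] ctr [ 582. -309.   49.] [40. 17. 36.]
side red 1105 [737. 159.  67.] ctr [743. 151.  69.] [52. 37. 77.]
side stem 68 [ 455. -331.   67.] ctr [ 455. -334.   67.] [14. 16. 33.]
side black 60 [ 511. -320.   59.] ctr [ 511. -322.   57.] [11. 16. 32.]
side blue 1240 [ 522. -286.   15.] ctr [ 515. -314.   21.] [272. 151.  37.]
side blue 37 [ 546. -366.   13.] ctr [ 547. -366.   13.] [35. 23.  4.]
side orange 8291 [479. 339.  15.] ctr [479. 332.  13.] [166. 164.  19.]
```

View pics/top.png

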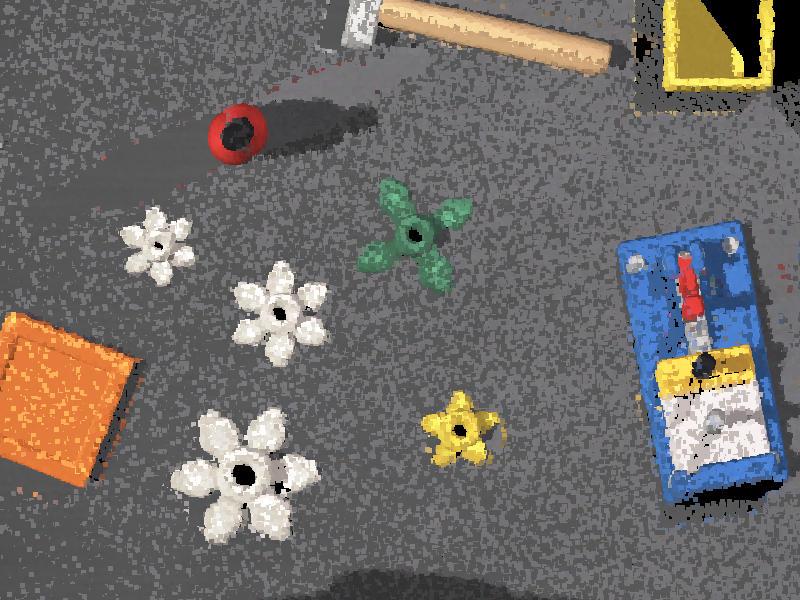

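```bash
cat >> h.py <<'E'
def toolR(): return R.from_euler("xyz",read_state()["tool_rot"])
def down(yaw):  # tool x down, tool y along world angle yaw (deg); tool z = x cross y
    a=np.radians(yaw);x=np.array([0,0,-1.]);y=np.array([np.cos(a),np.sin(a),0]);return R.from_matrix(np.stack([x,y,np.cross(x,y)],1))
def plan(ways,hand,p=None,Q=None,step=58,rs=10.3):
    """ways: list of (pos, yaw or None)"""
    s=read_state();p=s["eef_pos"].copy() if p is None else np.array(p,float);Q=toolR() if Q is None else Q
    rows=[]
    for pos,yaw in ways:
        G=Q if yaw is None else (down(yaw) if np.isscalar(yaw) else yaw)
        rv=(Q.inv()*G).as_rotvec(degrees=True);d=np.array(pos,float)-p
        n=int(max(np.ceil(np.linalg.norm(d)/step),np.ceil(np.linalg.norm(rv)/rs),1))
        for k in range(n):
            rows.append([np.round(rv/n,1).tolist(),np.round(Q.inv().apply(d/n),0 if n>1 else 1).tolist(),hand])
            Q=Q*R.from_rotvec(np.round(rv/n,1),degrees=True)
            p=p+d/n
        Q=G;p=np.array(pos,float)
    for i in range(0,len(rows),8): print("CALL",str(rows[i:i+8]).replace(" ","").replace(".0,",",").replace(".0]","]"))
E
python3 - <<'E'
from h import *
print(np.round(toolR().as_matrix(),3))
s=read_state();p=s["eef_pos"]
# candidate yaws: clamp Y dir = 100.7 or -79.3
for y in (100.7,-79.3): print(y,np.round((toolR().inv()*down(y)).as_rotvec(degrees=True)))
E
```

```text
[[-0.     0.283  0.959]
 [-0.001  0.959 -0.283]
 [-1.    -0.001  0.   ]]
100.7 [-27.  -0.   0.]
-79.3 [153.   0.   0.]
```

Run:
```python
from h import *
plan([((520,200,260),10),((530,-322,250),-79.3)],-1)
```

```text
CALL [[[6.4,0,0],[-0,-31,44],-1],[[6.4,0,0],[-0,-26,47],-1],[[6.4,0,0],[-0,-20,50],-1],[[6.4,0,0],[-0,-15,52],-1],[[6.4,0,0],[-0,-9,53],-1],[[6.4,0,0],[-0,-3,54],-1],[[6.4,0,0],[-0,3,54],-1],[[6.4,0,0],[-0,9,53],-1]]
CALL [[[6.4,0,0],[-0,15,52],-1],[[6.4,0,0],[-0,21,50],-1],[[8.9,0,0],[1,-8,52],-1],[[8.9,0,0],[1,-0,52],-1],[[8.9,0,0],[1,8,52],-1],[[8.9,0,0],[1,16,50],-1],[[8.9,0,0],[1,23,47],-1],[[8.9,0,0],[1,30,42],-1]]
CALL [[[8.9,0,0],[1,37,37],-1],[[8.9,0,0],[1,42,31],-1],[[8.9,0,0],[1,46,24],-1],[[8.9,0,0],[1,49,17],-1]]
```

>>> jog_arm(series=[[[6.4,0,0],[0,-31,44],-1],[[6.4,0,0],[0,-26,47],-1],[[6.4,0,0],[0,-20,50],-1],[[6.4,0,0],[0,-15,52],-1],[[6.4,0,0],[0,-9,53],-1],[[6.4,0,0],[0,-3,54],-1],[[6.4,0,0],[0,3,54],-1],[[6.4,0,0],[0,9,53],-1]])

```text
clock: 1.15
eef_pos: [452.6, 284.2, 256.3]
tool_rot: [2.981, 1.571, 1.797]
force: [1.7, -0.3, -0.3]
width: 85.2
```

>>> jog_arm(series=[[[6.4,0,0],[0,15,52],-1],[[6.4,0,0],[0,21,50],-1],[[8.9,0,0],[1,-8,52],-1],[[8.9,0,0],[1,0,52],-1],[[8.9,0,0],[1,8,52],-1],[[8.9,0,0],[1,16,50],-1],[[8.9,0,0],[1,23,47],-1],[[8.9,0,0],[1,30,42],-1]])

```text
clock: 2.15
eef_pos: [522.1, -114.2, 250.2]
tool_rot: [-2.158, 1.571, 1.785]
force: [0.2, 0.3, -0.1]
width: 85.3
```

>>> jog_arm(series=[[[8.9,0,0],[1,37,37],-1],[[8.9,0,0],[1,42,31],-1],[[8.9,0,0],[1,46,24],-1],[[8.9,0,0],[1,49,17],-1],[[0,0,0],[0,0,0],-1]])

```text
clock: 2.78
eef_pos: [523.3, -326.1, 246.1]
tool_rot: [1.052, 1.566, -1.912]
force: [-0.6, 0.9, 0.5]
width: 85.7
```

Run:
```python
from h import *
import pickle
s=read_state();print(s["clock"],np.round(s["eef_pos"],1),np.round(toolR().as_matrix(),3).tolist(),np.round(s["qpos"],2))
im=get_image("wrist");pickle.dump(im,open("w1.pkl","wb"));save(im,"w1")
```

```text
2.775 [ 523.3 -326.1  246.1] [[-0.001, 0.176, -0.984], [-0.004, -0.984, -0.176], [-1.0, 0.004, 0.002]] [ 0.08  0.7   0.75  1.64 -0.54  1.02 -0.39]
```

View pics/w1.png

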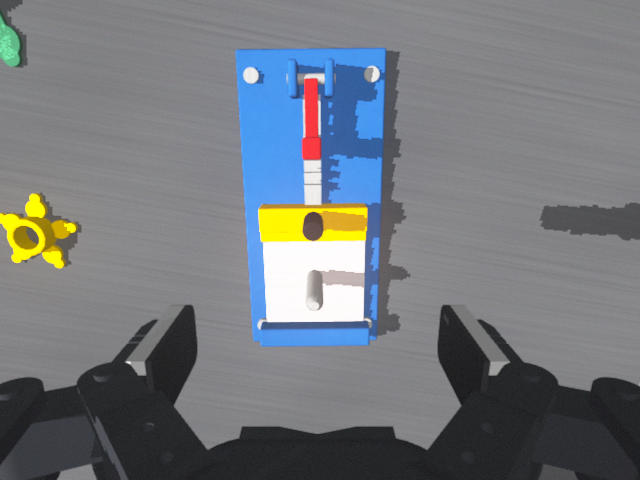

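Wrist view: clamp seen from above; grip block top (312,148), handle top (313,220), stem top (314,304), hinge (311,79); the axes are aligned to about 1°.

Run:
```python
from h import *
import pickle
im=pickle.load(open("w1.pkl","rb"))
for n,u,v in [("gripblock",312,148),("handletop",313,220),("stemtop",314,304),("plate",290,280),("jaw",285,222),("blue",270,160)]:
    print(n,np.round(pts(im,[u],[v])[0],1))
g=pz(im,312,148,62);h=pz(im,313,219,70);s=pz(im,314,305,80)
print(g,h,s,np.linalg.norm((g-h)[:2]),np.linalg.norm((h-s)[:2]))
for a,b in [((237,50),(255,341)),((385,50),(379,335)),((260,206),(366,205)),((263,322),(366,322))]:
    d=pz(im,*a,12)-pz(im,*b,12);print(np.degrees(np.arctan2(d[1],d[0])))
rgb=im["img"].astype(int);hsv=cv2.cvtColor(im["img"],cv2.COLOR_RGB2HSV)
m=((hsv[...,0]<5)|(hsv[...,0]>175))&(hsv[...,1]>150)
v,u=np.where(m);P=pts(im,u,v);k=P[:,2]>57
print("grip top",P[k].mean(0),P[k].min(0),P[k].max(0),u[k].min(),u[k].max(),v[k].min(),v[k].max())
```

```text
gripblock [ 573.1 -313.4   66.1]
handletop [ 521.4 -323.3   67.1]
stemtop [ 460.1 -335.    80.3]
plate [ 452.  -314.3   21.1]
jaw [ 508.2 -301.9   36. ]
blue [ 553.6 -280.3   13.2]
[ 572.87779257 -313.43939827   62.        ] [ 522.85892247 -323.05942175   70.        ] [ 459.14795945 -335.14746092   80.        ] 50.93556927790115 64.84757127110316
10.91820785074612
11.518341163256835
100.68184350192024
100.05594181197452
grip top [ 573.47095448 -313.02205637   68.59698676] [ 565.20810638 -320.1771622    62.01913252] [ 592.77284445 -306.04339202  364.94288187] 303 320 114 158
```

Run:
```python
from h import *
plan([((572.5,-313.7,110),-79.4),((572.5,-313.7,60),-79.4)],-1)
```

```text
CALL [[[-0.1,0,-0],[45,-0,-16],-1],[[-0.1,0,-0],[45,-0,-16],-1],[[-0.1,0,-0],[45,-0,-16],-1],[[0,0,0],[50,0,0],-1]]
```

>>> jog_arm(series=[[[0,0,0],[45,0,-17],-1],[[0,0,0],[45,0,-17],-1],[[0,0,0],[45,0,-16],-1],[[0,0,0],[25,0,0],-1],[[0,0,0],[25,0,0],-1],[[0,0,0],[0,0,0],-1]])

```text
clock: 3.58
eef_pos: [573.7, -308.6, 59.2]
tool_rot: [-1.027, 1.566, 2.302]
force: [-0.1, -0.2, 0.6]
width: 85.8
```

>>> jog_arm(series=[[[0,0,0],[0,0,0],1],[[0,0,0],[0,0,0],1],[[0,0,0],[0,0,0],1],[[0,0,0],[0,0,0],1],[[0,0,0],[0,0,0],1],[[0,0,0],[0,0,0],1],[[0,0,0],[0,0,0],1]])

```text
clock: 4.45
eef_pos: [574.7, -313.2, 61.9]
tool_rot: [1.908, 1.568, -1.05]
force: [1.2, -4.5, 3.5]
width: 12.8
```

>>> jog_arm(series=[[[0,-6,0],[-5.1,0,-2.8],1],[[0,-6,0],[-5.1,0,-2.8],1],[[0,-6,0],[-5.1,0,-2.8],1],[[0,-6,0],[-5.1,0,-2.8],1],[[0,0,0],[0,0,0],1]])

```text
clock: 5.08
eef_pos: [588.8, -310.6, 79.1]
tool_rot: [0.009, 1.148, -2.946]
force: [3.1, -5.1, 0.7]
width: 12.7
```

Run:
```python
from h import *
s=read_state();print(s["clock"],np.round(s["eef_pos"],1),np.round(toolR().as_matrix(),3).tolist(),np.round(s["qpos"],2),s["force"],s["torque"])
```

```text
5.075 [ 588.8 -310.6   79.1] [[-0.402, 0.186, -0.896], [-0.08, -0.982, -0.169], [-0.912, 0.004, 0.41]] [ 0.01  1.17  0.78  1.25 -0.46  1.28 -0.65] [ 3.13194208 -5.14075832  0.6981494 ] [-0.82363178 -0.80445298  0.46477197]
```

>>> jog_arm(series=[[[0,-6,0],[-5.1,0,-2.8],1],[[0,-6,0],[-5.1,0,-2.8],1],[[0,-6,0],[-5.1,0,-2.8],1],[[0,-6,0],[-5.1,0,-2.8],1],[[0,-6,0],[-5.1,0,-2.8],1],[[0,0,0],[0,0,0],1]])

```text
clock: 5.82
eef_pos: [611.5, -306.2, 88.3]
tool_rot: [0.006, 0.638, -2.945]
force: [8.7, -10.2, -5.7]
width: 12.6
```

Run:
```python
from h import *
s=read_state();print(s["clock"],np.round(s["eef_pos"],1),np.round(toolR().as_matrix(),3).tolist(),np.round(s["qpos"],2),s["force"],s["torque"])
im=get_image("scene");save(im,"s1",(60,260,300,440),3)
```

```text
5.825 [ 611.5 -306.2   88.3] [[-0.788, 0.191, -0.585], [-0.157, -0.982, -0.11], [-0.596, 0.005, 0.803]] [ 0.13  1.45  0.6   0.57 -0.08  1.97 -0.9 ] [  8.65091039 -10.1917004   -5.70268325] [-1.03011908 -3.0555556   1.76781413]
```

View pics/s1.png

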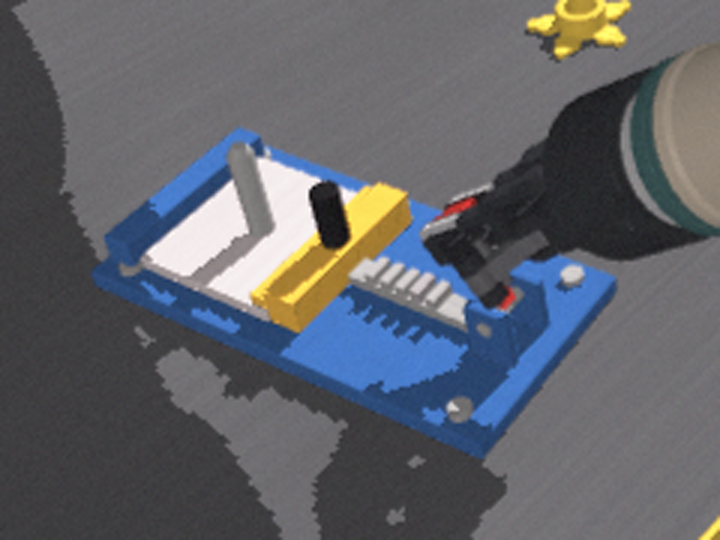

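Pawl is up ~53° with the grip still held (block visible at (460,210) in the crop). Release and go to the handle.

>>> jog_arm(series=[[[0,0,0],[0,0,0],-1],[[0,0,0],[0,0,0],-1],[[0,0,0],[0,0,0],-1],[[0,0,0],[0,0,0],-1],[[0,0,0],[-18,0,24],-1],[[0,0,0],[-18,0,24],-1],[[0,9,0],[-18,0,24],-1],[[0,9,0],[-10,0,10],-1]])

```text
clock: 6.88
eef_pos: [602.9, -301.8, 195.2]
tool_rot: [0.012, 0.959, -2.939]
force: [0.3, -0.5, 0.4]
width: 85.7
```

Run:
```python
from h import *
s=read_state();print(s["eef_pos"])
plan([((550,-318,200),-79.4),((514.1,-324.8,115),-79.4),((514.1,-324.8,66),-79.4)],-1)
```

```text
[ 602.8947793  -301.83060816  195.15276841]
CALL [[[0.1,8.8,-0.1],[7,1,12],-1],[[0.1,8.8,-0.1],[5,1,13],-1],[[0.1,8.8,-0.1],[3,2,13],-1],[[0.1,8.8,-0.1],[1,2,14],-1],[[0,0,0],[43,0,18],-1],[[0,0,0],[43,0,18],-1],[[0,0,0],[49,0,0],-1]]
```

>>> jog_arm(series=[[[0.1,8.8,-0.1],[7,1,12],-1],[[0.1,8.8,-0.1],[5,1,13],-1],[[0.1,8.8,-0.1],[3,2,13],-1],[[0.1,8.8,-0.1],[1,2,14],-1],[[0,0,0],[43,0,18],-1],[[0,0,0],[43,0,18],-1],[[0,0,0],[0,0,0],-1]])

```text
clock: 7.75
eef_pos: [510.2, -323.7, 110.7]
tool_rot: [-0.455, 1.561, 2.867]
force: [-0.1, -0.5, 0.1]
width: 85.1
```

Run:
```python
from h import *
s=read_state();print(s["eef_pos"])
plan([((514.1,-324.8,66),-79.4)],-1,step=30)
im=get_image("side");save(im,"s2",(290,160,450,240),4)
```

```text
[ 510.2120187  -323.72005738  110.66836609]
CALL [[[-0.1,0.3,0.1],[22,1,-2],-1],[[-0.1,0.3,0.1],[22,1,-2],-1]]
```

View pics/s2.png

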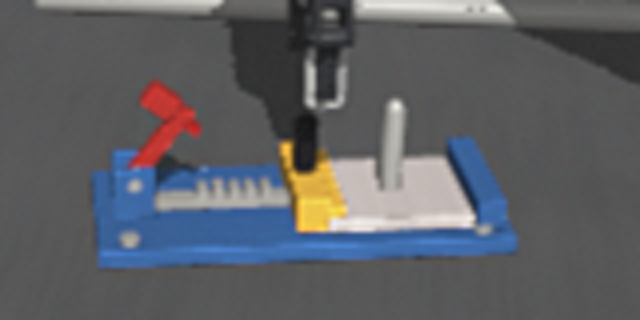

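Side crop: pawl stays raised (150,110); handle at (305,140) below the fingers.

>>> jog_arm(series=[[[0,0,0],[22,1,-2],-1],[[0,0,0],[22,0,-2],-1],[[0,0,0],[0,0,0],1],[[0,0,0],[0,0,0],1],[[0,0,0],[0,0,0],1],[[0,0,0],[0,0,0],1],[[0,0,0],[0,0,0],1],[[0,0,0],[0,0,0],1]])

```text
clock: 8.8
eef_pos: [517.8, -324.4, 69.6]
tool_rot: [-0.152, 1.568, -3.11]
force: [-0.5, 2.3, 5.8]
width: 14.1
```

>>> jog_arm(series=[[[0,0,0],[0,0,-6.5],1],[[0,0,0],[0,0,-6.5],1],[[0,0,0],[0,0,-6.5],1],[[0,0,0],[0,0,-6.5],1],[[0,0,0],[0,0,-6],1],[[0,0,0],[0,0,0],1]])

```text
clock: 9.55
eef_pos: [547.2, -318.8, 69.5]
tool_rot: [-0.265, 1.564, 3.059]
force: [-5.9, 2.9, 9.8]
width: 14.0
```

>>> jog_arm(series=[[[0,0,0],[0,0,0],-1],[[0,0,0],[0,0,0],-1],[[0,0,0],[0,0,0],-1],[[0,0,0],[0,0,0],-1],[[0,0,0],[-50,0,0],-1],[[0,0,0],[-30,0,20],-1],[[0,0,0],[0,0,20],-1],[[0,0,0],[0,0,0],-1]])

```text
clock: 10.55
eef_pos: [508.6, -327.1, 149.3]
tool_rot: [0.221, 1.567, -2.74]
force: [-0.1, 0.9, -0.5]
width: 85.6
```

Run:
```python
from h import *
s=read_state();print(s["eef_pos"])
plan([((459.1,-335.1,150),-79.4),((459.1,-335.1,62),-79.4)],-1)
im=get_image("wrist");save(im,"w2")
```

```text
[ 508.64248248 -327.13773981  149.28791694]
CALL [[[-0.3,0.2,-0],[-0.5,-1.1,50.2],-1],[[0,0,0],[44,0,0],-1],[[0,0,0],[44,0,0],-1]]
```

View pics/w2.png

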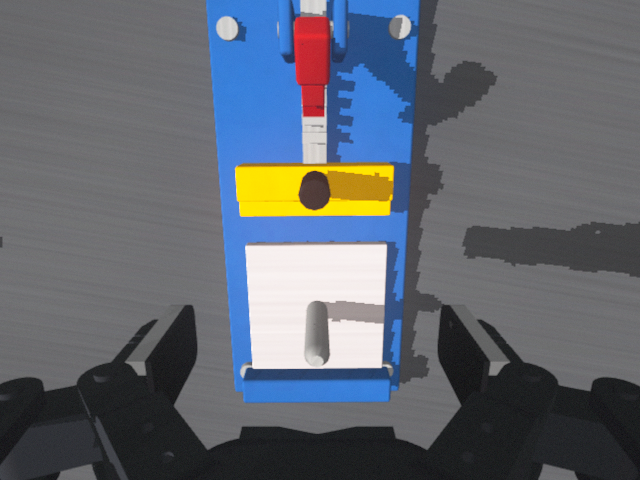

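Jaw (315,190) is well clear of the plate's edge (row 243), pawl up. Stem top at (316,360). Grip stem.

>>> jog_arm(series=[[[0,0,0],[0,-1,50],-1],[[0,0,0],[44,0,0],-1],[[0,0,0],[44,0,0],-1],[[0,0,0],[0,0,0],1],[[0,0,0],[0,0,0],1],[[0,0,0],[0,0,0],1],[[0,0,0],[0,0,0],1],[[0,0,0],[0,0,0],1]])

```text
clock: 11.6
eef_pos: [461.2, -335.3, 62.5]
tool_rot: [1.102, 1.568, -1.856]
force: [-0.3, -0.4, 5.9]
width: 12.5
```

>>> jog_arm(series=[[[0,0,0],[0,0,0],1],[[0,0,0],[0,0,0],1],[[0,0,0],[-10,0,0],1],[[0,0,0],[-20,0,0],1],[[0,0,0],[-40,0,0],1],[[0,0,0],[-40,0,0],1],[[0,0,0],[-20,0,0],1],[[0,0,0],[0,0,0],1]])

```text
clock: 12.6
eef_pos: [461.0, -334.6, 192.2]
tool_rot: [0.868, 1.568, -2.091]
force: [-0.3, 0.2, -6.5]
width: 12.7
```

Run:
```python
from h import *
s=read_state();print(s["eef_pos"],s["force"])
plan([((540,0,200),-45),((480,300,200),-20)],1,step=50,rs=5)
im=get_image("side");save(im,"s3",(230,60,470,240),3)
```

```text
[ 461.02603238 -334.55485921  192.24098453] [-0.32700045  0.18594581 -6.50279842]
CALL [[[-4.9,0,-0],[-1,-45,-20],1],[[-4.9,0,-0],[-1,-43,-24],1],[[-4.9,0,-0],[-1,-41,-27],1],[[-4.9,0,-0],[-1,-38,-31],1],[[-4.9,0,-0],[-1,-36,-34],1],[[-4.9,0,-0],[-1,-33,-37],1],[[-4.9,0,-0],[-1,-29,-39],1],[[-3.6,0,0],[0,-36,-24],1]]
CALL [[[-3.6,0,0],[-0,-35,-26],1],[[-3.6,0,0],[-0,-33,-29],1],[[-3.6,0,0],[0,-31,-31],1],[[-3.6,0,0],[0,-29,-33],1],[[-3.6,0,0],[0,-27,-34],1],[[-3.6,0,0],[0,-25,-36],1]]
```

View pics/s3.png

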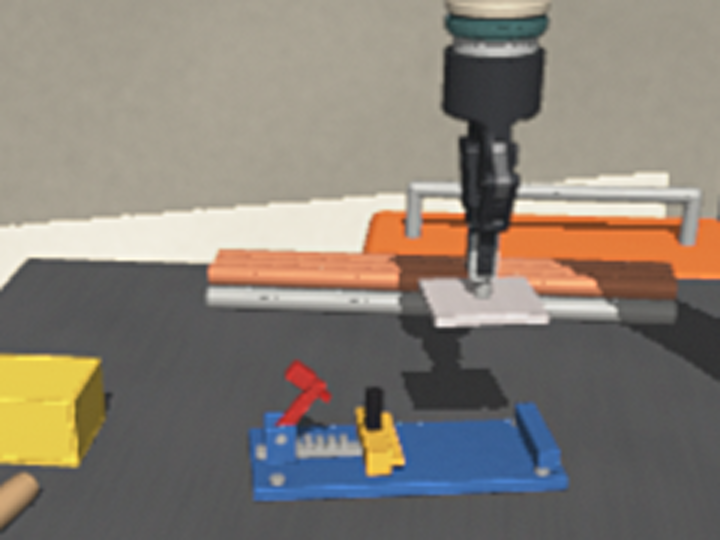

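Foot held level on its stem; jaw and pawl fine. Move toward turntable, stopping short for a look.

>>> jog_arm(series=[[[-4.9,0,0],[-1,-45,-20],1],[[-4.9,0,0],[-1,-43,-24],1],[[-4.9,0,0],[-1,-41,-27],1],[[-4.9,0,0],[-1,-38,-31],1],[[-4.9,0,0],[-1,-36,-34],1],[[-4.9,0,0],[-1,-33,-37],1],[[-4.9,0,0],[-1,-29,-39],1],[[-3.6,0,0],[0,-36,-24],1]])

```text
clock: 13.65
eef_pos: [533.0, 45.0, 195.7]
tool_rot: [-0.534, 1.566, -2.828]
force: [-0.6, -0.4, -6.2]
width: 12.5
```

>>> jog_arm(series=[[[-3.6,0,0],[0,-35,-26],1],[[-3.6,0,0],[0,-33,-29],1],[[-3.6,0,0],[0,-31,-31],1],[[-3.6,0,0],[0,-29,-33],1],[[-3.6,0,0],[0,0,0],1],[[-3.6,0,0],[0,0,0],1],[[0,0,0],[0,0,0],1]])

```text
clock: 14.52
eef_pos: [498.5, 214.5, 195.6]
tool_rot: [-0.827, 1.564, -2.748]
force: [0.4, -0.4, -5.2]
width: 12.3
```

Run:
```python
from h import *
import pickle
s=read_state();print(s["eef_pos"],np.round(toolR().as_matrix(),3).tolist(),np.round(s["qpos"],2))
im=get_image("wrist");save(im,"w3");pickle.dump(im,open("w3.pkl","wb"))
```

```text
[498.5195202  214.48734744 195.57329102] [[-0.006, 0.939, -0.343], [-0.003, -0.343, -0.939], [-1.0, -0.005, 0.005]] [-0.62  0.57  0.24  1.88 -0.19  0.72 -0.62]
```

View pics/w3.png

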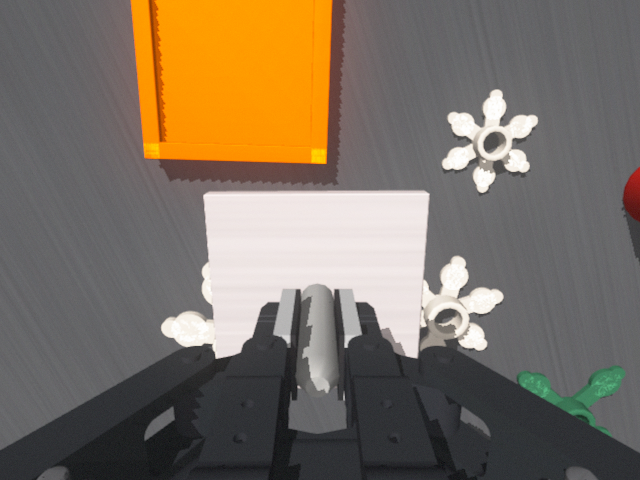

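Run:
```python
from h import *
import pickle
im=pickle.load(open("w3.pkl","rb"))
hsv=cv2.cvtColor(im["img"],cv2.COLOR_RGB2HSV)
m=((hsv[...,0]>5)&(hsv[...,0]<20)&(hsv[...,1]>150)&(np.arange(480)[:,None]<185)).astype(np.uint8)
v,u=np.where(m);P=pts(im,u,v);print(np.percentile(P[:,2],[1,5,50,95,99]))
L=[];Rr=[];B=[]
for r in range(5,140,5):
    c=np.where(m[r])[0];L.append(pz(im,c.min(),r,18)[:2]);Rr.append(pz(im,c.max()+1,r,18)[:2])
for c in range(160,315,5): B.append(pz(im,c,np.where(m[:,c])[0].max()+1,18)[:2])
f=[]
for E in (L,Rr,B):
    E=np.array(E,np.float32);vx,vy,x,y=cv2.fitLine(E,cv2.DIST_HUBER,0,.01,.01).ravel();f.append((np.array([x,y]),np.array([vx,vy])));print(np.degrees(np.arctan2(vy,vx)))
def X(a,b):
    t=np.linalg.solve(np.stack([a[1],-b[1]],1),b[0]-a[0]);return a[0]+t[0]*a[1]
c1,c2=X(f[0],f[2]),X(f[1],f[2]);e=c2-c1;print(c1,c2,np.linalg.norm(e),np.degrees(np.arctan2(e[1],e[0])))
e/=np.linalg.norm(e);nrm=np.array([-e[1],e[0]]);print("centre",(c1+c2)/2+65*nrm)
a=pz(im,206,193,0);print("plate angle",[np.degrees(np.arctan2(*(pts(im,[428],[193],np.array([1.]))-pts(im,[206],[193],np.array([1.])))[0][[1,0]]))])
```

```text
[11.5400927  12.21073187 13.71055484 19.98848201 20.76640603]
68.31106
68.20206
-21.658453
[396.7537 297.9651] [518.0724  249.78836] 130.53438 -21.658466
centre [481.40277 334.28772]
plate angle [np.float64(-20.038156328704385)]
```

Run:
```python
from h import *
plan([((481.4,334.3,190),-21.6),((481.4,334.3,90),-21.6),((481.4,334.3,63),-21.6)],1,step=50)
```

```text
CALL [[[0.5,0.1,0.1],[2,-19,-36],1],[[0.5,0.1,0.1],[2,-19,-35],1],[[0.5,0.1,0.1],[2,-20,-35],1],[[0,0,0],[50,0,0],1],[[0,0,0],[50,0,0],1],[[0,0,0],[27,0,0],1]]
```

>>> jog_arm(series=[[[0.5,0.1,0.1],[2,-19,-36],1],[[0.5,0.1,0.1],[2,-19,-35],1],[[0.5,0.1,0.1],[2,-20,-35],1],[[0,0,0],[50,0,0],1],[[0,0,0],[40,0,0],1],[[0,0,0],[0,0,0],1]])

```text
clock: 15.32
eef_pos: [480.1, 332.7, 97.6]
tool_rot: [-0.445, 1.566, -2.392]
force: [-0.5, -0.4, -4.4]
width: 12.5
```

Run:
```python
from h import *
s=read_state();print(s["eef_pos"],s["force"])
plan([((481.4,334.3,63),-21.6)],1,step=20)
```

```text
[480.05069256 332.74168489  97.61545726] [-0.54579065 -0.40392655 -4.42391887]
CALL [[[0,0.1,0.1],[17,0,-1],1],[[0,0.1,0.1],[17,0,-1],1]]
```

>>> jog_arm(series=[[[0,0,0],[17,0,-1],1],[[0,0,0],[12,0,-1],1],[[0,0,0],[3,0,0],1],[[0,0,0],[3,0,0],1],[[0,0,0],[0,0,0],1]])

```text
clock: 15.95
eef_pos: [483.8, 336.7, 66.3]
tool_rot: [2.427, 1.567, 0.48]
force: [1.0, 0.4, -5.1]
width: 12.5
```

>>> jog_arm(series=[[[0,0,0],[2,0,0],1],[[0,0,0],[0,0,0],1]])

```text
clock: 16.2
eef_pos: [483.7, 336.7, 64.1]
tool_rot: [2.423, 1.567, 0.477]
force: [-0.3, -0.2, -5.7]
width: 12.3
```

>>> jog_arm(series=[[[0,0,0],[1.5,0,0],1],[[0,0,0],[0,0,0],1]])

```text
clock: 16.45
eef_pos: [483.9, 336.7, 62.7]
tool_rot: [2.414, 1.567, 0.468]
force: [-0.0, 0.6, -4.1]
width: 12.8
```

Starting to touch; 1 mm more, release, rise, and look.

>>> jog_arm(series=[[[0,0,0],[1,0,0],1],[[0,0,0],[0,0,0],-1],[[0,0,0],[0,0,0],-1],[[0,0,0],[0,0,0],-1],[[0,0,0],[0,0,0],-1],[[0,0,0],[-50,0,0],-1],[[0,0,0],[-50,0,40],-1],[[0,0,0],[-20,0,50],-1]])

```text
clock: 17.45
eef_pos: [451.9, 254.1, 182.6]
tool_rot: [2.446, 1.561, 0.501]
force: [0.5, -1.2, 0.8]
width: 85.1
```

>>> jog_arm(series=[[[0,0,0],[0,0,0],-1]])

```text
clock: 17.58
eef_pos: [450.2, 250.0, 182.0]
tool_rot: [2.222, 1.566, 0.271]
force: [1.6, -0.0, -0.5]
width: 85.6
```

Run:
```python
from h import *
import pickle
s=read_state();print(s["clock"],s["eef_pos"])
im=get_image("wrist");save(im,"w4");pickle.dump(im,open("w4.pkl","wb"))
```

```text
17.575 [450.23679597 249.9837912  181.95239699]
```

View pics/w4.png

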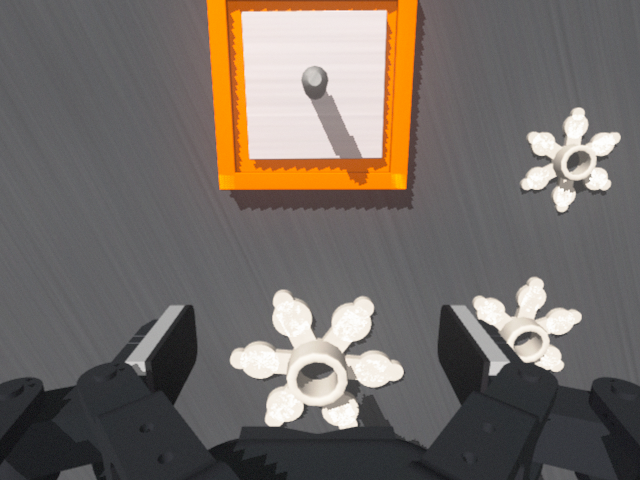

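Foot plate sits flat within the seat rim, stem top at (315,80).

Run:
```python
from h import *
import pickle
im=pickle.load(open("w4.pkl","rb"))
print("stem",pz(im,315,76,80),pts(im,[315],[78]))
ds=[pz(im,a,b,20) for a,b in [(242,11),(387,10),(247,159),(384,158)]];print("plate centre",np.mean(ds,0),np.linalg.norm(ds[0]-ds[1]),np.linalg.norm(ds[2]-ds[3]))
print("midflower hub",pz(im,526,338,18))
plan([((644,-35,160),-18)],-1)
```

```text
stem [484.11227093 336.53946476  80.        ] [[483.70192297 335.51444343  81.67218521]]
plate centre [483.6563206  335.39319521  20.        ] 89.39776240306766 92.72468685207625
midflower hub [567.65431103 105.54556311  18.        ]
CALL [[[-0.6,-0,-0],[4,48,33],-1],[[-0.6,-0,-0],[4,47,33],-1],[[-0.6,-0,-0],[4,47,34],-1],[[-0.6,-0,-0],[4,47,34],-1],[[-0.6,-0,-0],[4,46,35],-1],[[-0.6,-0,-0],[4,46,35],-1]]
```

>>> jog_arm(series=[[[-0.6,0,0],[4,48,33],-1],[[-0.6,0,0],[4,47,33],-1],[[-0.6,0,0],[4,47,34],-1],[[-0.6,0,0],[4,47,34],-1],[[-0.6,0,0],[4,46,35],-1],[[-0.6,0,0],[4,46,35],-1],[[0,0,0],[0,0,0],-1],[[0,0,0],[0,0,0],-1]])

```text
clock: 18.62
eef_pos: [644.8, -32.8, 155.1]
tool_rot: [2.932, 1.567, 1.049]
force: [-0.5, 0.8, -0.4]
width: 85.5
```

Run:
```python
from h import *
import pickle
s=read_state();print(s["clock"],s["eef_pos"])
im=get_image("wrist");save(im,"w5");pickle.dump(im,open("w5.pkl","wb"))
```

```text
18.625 [644.78641465 -32.79497575 155.05499629]
```

View pics/w5.png

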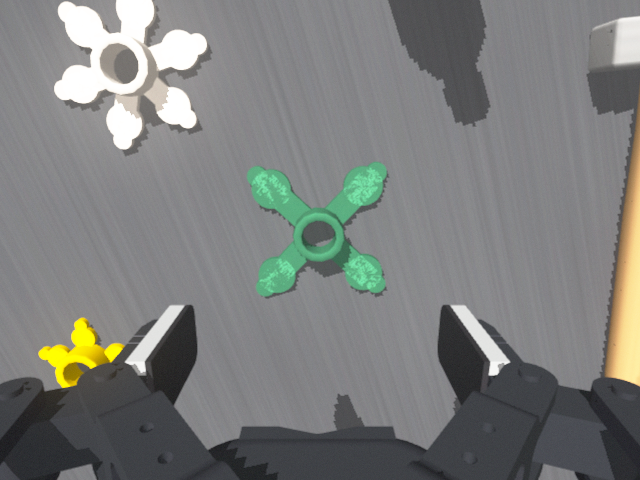

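Leaves hub ring at (319,234); fingers (left/right) fall in leaf gaps.

Run:
```python
from h import *
import pickle
im=pickle.load(open("w5.pkl","rb"))
g=pz(im,319,232.5,18);print(g,pz(im,124,63,18),pz(im,80,366,18),np.linalg.norm(pz(im,60,90,4)-pz(im,204,41,4)))
plan([((g[0],g[1],80),-18),((g[0],g[1],31),-18)],-1)
```

```text
[646.69046072 -31.55489642  18.        ] [570.12027475 100.13832071  18.        ] [454.15438804 -73.16123712  18.        ] 95.80446102793027
CALL [[[0.1,-0.1,-0],[38,1,-0],-1],[[0.1,-0.1,-0],[38,1,-0],-1],[[0,0,0],[49,0,0],-1]]
```

>>> jog_arm(series=[[[0,0,0],[40,1,0],-1],[[0,0,0],[40,1,0],-1],[[0,0,0],[30,0,0],-1],[[0,0,0],[14,0,0],-1],[[0,0,0],[0,0,0],-1]])

```text
clock: 19.3
eef_pos: [646.7, -33.2, 31.8]
tool_rot: [2.76, 1.568, 0.878]
force: [-0.1, 0.4, 0.4]
width: 85.3
```

>>> jog_arm(series=[[[0,0,0],[0,0,0],1],[[0,0,0],[0,0,0],1],[[0,0,0],[0,0,0],1],[[0,0,0],[0,0,0],1],[[0,0,0],[0,0,0],1],[[0,0,0],[0,0,0],1]])

```text
clock: 20.05
eef_pos: [647.9, -34.8, 33.6]
tool_rot: [2.213, 1.565, 0.329]
force: [-1.2, 0.1, 6.6]
width: 30.4
```

>>> jog_arm(series=[[[0,0,0],[-15,0,0],1],[[0,0,0],[-40,0,0],1],[[0,0,0],[-50,0,0],1],[[0,0,0],[-15,0,0],1],[[0,0,0],[0,0,0],1]])

```text
clock: 20.68
eef_pos: [647.3, -34.9, 153.6]
tool_rot: [2.183, 1.565, 0.299]
force: [-0.1, 0.3, -1.6]
width: 30.5
```

Run:
```python
from h import *
import pickle
s=read_state();print(s["clock"],s["eef_pos"],s["force"])
im=get_image("wrist");save(im,"w6",(180,200,460,410),2.8);pickle.dump(im,open("w6.pkl","wb"))
plan([((500,290,155),-20)],1,step=50)
```

```text
20.675 [647.28060562 -34.90456166 153.63530869] [-0.13385676  0.34022562 -1.58367272]
CALL [[[0.3,-0,-0],[-0,-30,-33],1],[[0.3,-0,-0],[-0,-30,-33],1],[[0.3,-0,-0],[-0,-30,-33],1],[[0.3,-0,-0],[-0,-30,-33],1],[[0.3,-0,-0],[-0,-31,-32],1],[[0.3,-0,-0],[-0,-31,-32],1],[[0.3,-0,-0],[-0,-31,-32],1],[[0.3,-0,-0],[-0,-31,-32],1]]
```

View pics/w6.png

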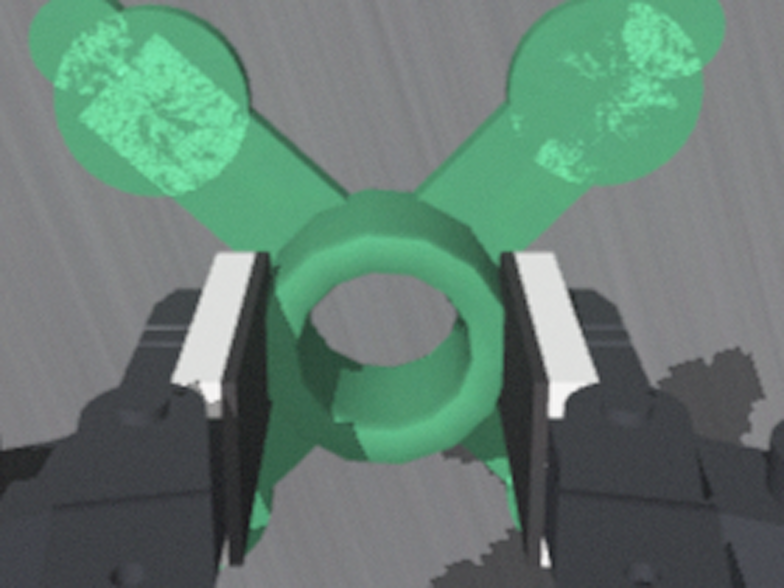

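```bash
cat >> h.py <<'E'
def hubt(im,u,v,r):
    s=read_state();p=pts(im,[u],[v],np.array([float(r)]))[0];return p,toolR().inv().apply(p-s["eef_pos"])
E
python3 - <<'E'
from h import *
import pickle
im=pickle.load(open("w6.pkl","rb"))
d=im["range_z"];print([d[int(200+y/2.8),int(180+x/2.8)] for x,y in [(389,447),(290,350),(489,360),(389,250)]])
for r in (165,168,171): print(hubt(im,318.9,325,r))
E
```

```text
[np.float32(152.84198), np.float32(147.84134), np.float32(148.22475), np.float32(143.39148)]
(array([645.68839758, -42.81260774, 123.70465205]), array([28.31522552,  1.87414379,  7.9377608 ]))
(array([645.27544119, -44.18558771, 120.99352604]), array([31.02249668,  1.89825675,  9.37856358]))
(array([644.8624848 , -45.55856768, 118.28240003]), array([33.72976785,  1.92236971, 10.81936636]))
```

>>> jog_arm(series=[[[0.3,0,0],[0,-30,-33],1],[[0.3,0,0],[0,-30,-33],1],[[0.3,0,0],[0,-30,-33],1],[[0.3,0,0],[0,-30,-33],1],[[0.3,0,0],[0,-31,-32],1],[[0.3,0,0],[0,-31,-32],1],[[0.3,0,0],[0,-31,-32],1],[[0,0,0],[0,-31,-32],1]])

```text
clock: 21.72
eef_pos: [498.7, 290.9, 150.3]
tool_rot: [0.739, 1.57, -1.181]
force: [-0.1, 0.9, -0.6]
width: 30.3
```

>>> jog_arm(series=[[[0,0,0],[0,0,0],1],[[0,0,0],[0,0,0],1]])

```text
clock: 21.98
eef_pos: [499.9, 289.4, 150.9]
tool_rot: [1.431, 1.569, -0.489]
force: [0.2, -0.9, -0.8]
width: 30.8
```

Run:
```python
from h import *
s=read_state();print(s["clock"],s["eef_pos"],np.round(toolR().as_matrix(),3).tolist())
plan([((484,336.5,155),-20)],1,step=50)
```

```text
21.975 [499.85591683 289.38441633 150.87638311] [[0.001, 0.94, -0.342], [-0.001, -0.342, -0.94], [-1.0, 0.001, 0.0]]
CALL [[[-0,0,-0.1],[-4.2,-31,-38.8],1]]
```

>>> jog_arm(series=[[[0,0,0],[0,-16,-19],1],[[0,0,0],[10,-15,-20],1],[[0,0,0],[12,0,0],1],[[0,0,0],[0,0,0],1],[[0,0,0],[0,0,0],1]])

```text
clock: 22.6
eef_pos: [485.8, 335.6, 130.3]
tool_rot: [2.033, 1.567, 0.11]
force: [0.7, -0.4, -1.6]
width: 30.4
```

Run:
```python
from h import *
import pickle
s=read_state();print(s["clock"],s["eef_pos"],np.round(toolR().as_matrix(),3).tolist())
im=get_image("wrist");save(im,"w7",(180,200,460,410),2.8);pickle.dump(im,open("w7.pkl","wb"))
```

```text
22.6 [485.8434328 335.645177  130.3302052] [[0.004, 0.939, -0.345], [0.0, -0.345, -0.939], [-1.0, 0.003, -0.002]]
```

View pics/w7.png

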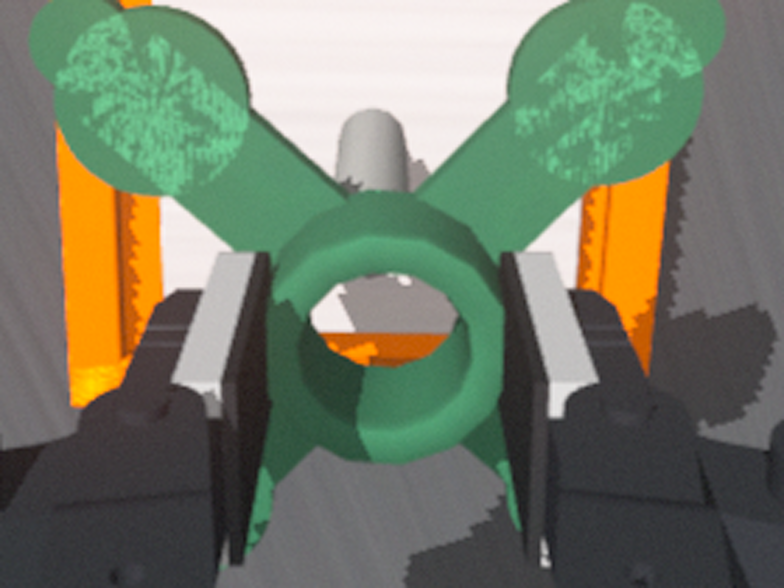

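Run:
```python
from h import *
import pickle
im=pickle.load(open("w7.pkl","rb"))
for cy in (150,175):
    us=[180+x/2.8 for x in (345,372,400)];v=200+cy/2.8
    print([ (np.round(hubt(im,u,v,im["range_z"][int(v),int(u)])[1],1)) for u in us], [im["range_z"][int(v),int(u)] for u in us])
print(hubt(im,318.9,325,148)[1])
s=read_state();d=np.array([484,336.3,s["eef_pos"][2]])-s["eef_pos"];print(toolR().inv().apply(d))
```

```text
[array([90.4, -7.3, -1.9]), array([82.3, -2. , -4.6]), array([88.5,  3.2, -2.5])] [np.float32(219.94772), np.float32(211.41167), np.float32(218.00642)]
[array([72.2, -6.7, -3.2]), array([68.3, -1.9, -4.6]), array([72.9,  3. , -3. ])] [np.float32(202.12259), np.float32(197.98053), np.float32(202.83463)]
[14.83148758  0.77061398  0.37256432]
[-0.00724801 -1.80688582  0.42300915]
```

>>> jog_arm(series=[[[0,0,0],[0,-2.3,1],1],[[0,0,0],[10,0,0],1],[[0,0,0],[15,0,0],1],[[0,0,0],[15,0,0],1],[[0,0,0],[0,0,0],1]])

```text
clock: 23.28
eef_pos: [481.4, 336.8, 88.4]
tool_rot: [1.14, 1.57, -0.78]
force: [-0.4, 0.6, -0.9]
width: 30.6
```

>>> jog_arm(series=[[[0,0,0],[15,0,0],1],[[0,0,0],[12,0,0],1],[[0,0,0],[6,0,0],1],[[0,0,0],[0,0,0],1]])

```text
clock: 23.78
eef_pos: [482.4, 337.4, 56.8]
tool_rot: [2.315, 1.568, 0.394]
force: [0.8, -0.2, -0.8]
width: 30.7
```

>>> jog_arm(series=[[[0,0,0],[2.5,0,0],1],[[0,0,0],[0,0,0],-1],[[0,0,0],[0,0,0],-1],[[0,0,0],[0,0,0],-1],[[0,0,0],[0,0,0],-1],[[0,0,0],[-40,0,0],-1],[[0,0,0],[-50,0,0],-1],[[0,0,0],[-10,0,0],-1]])

```text
clock: 24.78
eef_pos: [484.1, 338.4, 158.2]
tool_rot: [2.474, 1.561, 0.554]
force: [-0.3, -0.2, -0.1]
width: 85.6
```

Run:
```python
from h import *
import pickle
s=read_state();print(s["clock"],s["eef_pos"])
im=get_image("wrist");pickle.dump(im,open("w8.pkl","wb"));save(im,"w8",(120,60,520,360),1.6)
plan([((568,101,160),-33)],-1)
```

```text
24.775 [484.13129075 338.43581999 158.19661507]
CALL [[[2.6,-0.1,-0.1],[-1,32,39],-1],[[2.6,-0.1,-0.1],[-1,34,37],-1],[[2.6,-0.1,-0.1],[-1,35,36],-1],[[2.6,-0.1,-0.1],[-1,37,34],-1],[[2.6,-0.1,-0.1],[-1,39,32],-1]]
```

View pics/w8.png

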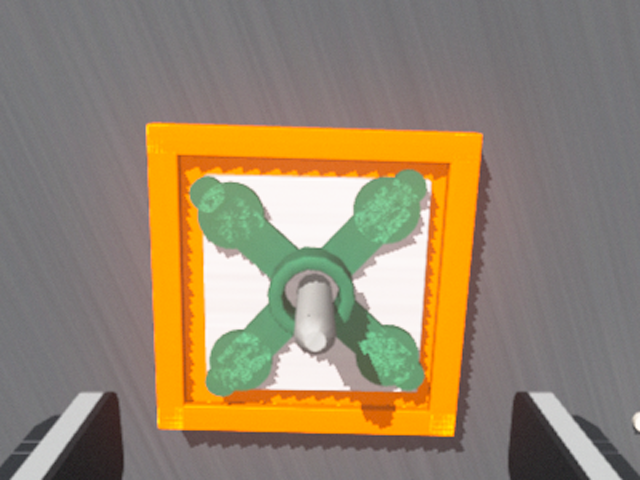

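Leaves lie flat on the plate, stem through the hub. Next the white flower; I'll find hubs numerically (14 pictures used).

>>> jog_arm(series=[[[2.6,0,0],[-1,32,39],-1],[[2.6,0,0],[-1,34,37],-1],[[2.6,0,0],[-1,35,36],-1],[[2.6,0,0],[-1,37,34],-1],[[2.6,0,0],[-1,39,32],-1],[[0,0,0],[0,0,0],-1],[[0,0,0],[0,0,0],-1]])

```text
clock: 25.7
eef_pos: [565.9, 100.9, 158.7]
tool_rot: [-3.062, 1.568, 1.075]
force: [1.0, 0.1, 0.9]
width: 85.5
```

```bash
cat >> h.py <<'E'
def hub(im,near,zlo=15,zhi=24,rad=40):
    """centre of ring top on the table: circle of the points at hub-top height near a place"""
    u,v=np.meshgrid(np.arange(640),np.arange(480));P=pts(im,u.ravel(),v.ravel())
    k=(P[:,2]>zlo)&(P[:,2]<zhi)&(np.hypot(P[:,0]-near[0],P[:,1]-near[1])<rad)
    Q=P[k];c,r=cv2.minEnclosingCircle(Q[:,:2].astype(np.float32));return len(Q),np.round(c,1),round(r,1),np.round(Q.mean(0),1),np.median(Q[:,2])
E
python3 - <<'E'
from h import *
import pickle
s=read_state();print(s["clock"],s["eef_pos"],np.round(toolR().as_matrix(),3).tolist())
im=get_image("wrist");pickle.dump(im,open("w9.pkl","wb"));save(im,"w9")
for z in (13,15,17): print(hub(im,(568,101),z))
u,v=np.meshgrid(np.arange(640),np.arange(480));P=pts(im,u.ravel(),v.ravel());hsv=cv2.cvtColor(im["img"],cv2.COLOR_RGB2HSV).reshape(-1,3)
k=(hsv[:,1]<50)&(hsv[:,2]>170)&(np.hypot(P[:,0]-568,P[:,1]-101)<90)&(P[:,2]<22);c,r=cv2.minEnclosingCircle(P[k][:,:2].astype(np.float32));print("flower dia",2*r,c)
d=P[k][:,:2]-c;a=np.degrees(np.arctan2(d[:,1],d[:,0]));o=np.hypot(*d.T)>38;print(np.histogram(a[o],24,(-180,180)))
im=pickle.load(open("w8.pkl","rb"));print("stem",pz(im,317.5,270,80),pts(im,[317],[270]),hub(im,(484,336),33,45,30))
E
```

```text
25.7 [565.86592986 100.85355582 158.65024588] [[0.001, 0.838, -0.545], [0.002, -0.545, -0.838], [-1.0, -0.0, -0.002]]
(1251, array([567.5, 100.4]), 17.0, array([568. , 100.9,  18.6]), np.float64(18.976885029450386))
(1193, array([567.5, 100.4]), 17.0, array([568. , 100.8,  18.9]), np.float64(19.011554958607007))
(1121, array([567.5, 100.5]), 17.0, array([567.9, 100.8,  19. ]), np.float64(19.058874150541158))
flower dia 101.93095397949219 (566.6448364257812, 99.44819641113281)
(array([100,   0,   2, 133, 110,   0,   0, 126, 157,   1,   0, 165, 218,
         7,   4, 231, 203,   1,  13, 231, 137,   0,   6, 182]), array([-180., -165., -150., -135., -120., -105.,  -90.,  -75.,  -60.,
        -45.,  -30.,  -15.,    0.,   15.,   30.,   45.,   60.,   75.,
         90.,  105.,  120.,  135.,  150.,  165.,  180.]))
stem [484.14832972 336.34888508  80.        ] [[484.22421423 337.36066371  82.67051904]] (1277, array([483.1, 337.4]), 16.9, array([484.1, 341.1,  38.7]), np.float64(38.9649538474043))
```

Run:
```python
from h import *
plan([((567.5,100.5,31),-33)],-1,step=43)
```

```text
CALL [[[0,-0.1,0],[43,1,0],-1],[[0,-0.1,0],[43,1,0],-1],[[0,-0.1,0],[43,1,0],-1]]
```

>>> jog_arm(series=[[[0,0,0],[45,1,0],-1],[[0,0,0],[45,0,0],-1],[[0,0,0],[25,0,0],-1],[[0,0,0],[12,0,0],-1],[[0,0,0],[0,0,0],-1]])

```text
clock: 26.38
eef_pos: [567.4, 101.1, 32.2]
tool_rot: [2.868, 1.568, 0.722]
force: [-0.4, -0.2, 0.0]
width: 85.0
```

>>> jog_arm(series=[[[0,0,0],[0,0,0],1],[[0,0,0],[0,0,0],1],[[0,0,0],[0,0,0],1],[[0,0,0],[0,0,0],1],[[0,0,0],[0,0,0],1],[[0,0,0],[0,0,0],1]])

```text
clock: 27.12
eef_pos: [568.5, 100.2, 34.1]
tool_rot: [2.606, 1.566, 0.459]
force: [-1.6, 0.0, 8.0]
width: 30.6
```

>>> jog_arm(series=[[[0,0,0],[-15,0,0],1],[[0,0,0],[-40,0,0],1],[[0,0,0],[-50,0,0],1],[[0,0,0],[-15,0,0],1],[[0,0,0],[0,0,0],1],[[0,0,0],[0,0,0],1]])

```text
clock: 27.88
eef_pos: [566.4, 99.9, 151.4]
tool_rot: [-3.047, 1.569, 1.089]
force: [0.0, -0.6, -3.0]
width: 30.9
```

Run:
```python
from h import *
import pickle
s=read_state();p=s["eef_pos"];print(s["clock"],p,s["force"])
im=get_image("wrist");save(im,"w10");pickle.dump(im,open("w10.pkl","wb"))
h=[hub(im,p[:2],p[2]-13-dz,p[2]-13+6,25) for dz in (2,4)]
print(h,[np.round(toolR().inv().apply(np.r_[x[1],p[2]]-p),1) for x in h])
plan([((484.2,336.4,158),-20)],1,step=50)
```

```text
27.875 [566.44633966  99.91959005 151.4284758 ] [ 0.01339461 -0.60822164 -3.01241676]
[(2084, array([570.3, 105.9]), 23.8, array([567.3, 102. , 138.1]), np.float64(137.03521998725253)), (4190, array([570. , 105.3]), 23.8, array([567.3, 101.4, 136.9]), np.float64(136.42228559446582))] [array([ 0. , -0. , -7.1]), array([ 0. ,  0. , -6.4])]
CALL [[[-2.2,-0,0],[-1,-33,-26],1],[[-2.2,-0,0],[-1,-32,-27],1],[[-2.2,-0,0],[-1,-31,-28],1],[[-2.2,-0,0],[-1,-30,-29],1],[[-2.2,-0,0],[-1,-29,-30],1],[[-2.2,-0,0],[-1,-27,-31],1]]
```

>>> jog_arm(series=[[[-2.2,0,0],[-1,-33,-26],1],[[-2.2,0,0],[-1,-32,-27],1],[[-2.2,0,0],[-1,-31,-28],1],[[-2.2,0,0],[-1,-30,-29],1],[[-2.2,0,0],[-1,-29,-30],1],[[-2.2,0,0],[-1,-27,-31],1],[[0,0,0],[0,0,0],1],[[0,0,0],[0,0,0],1]])

```text
clock: 28.92
eef_pos: [484.8, 335.0, 157.6]
tool_rot: [1.613, 1.569, -0.304]
force: [0.4, -0.2, -1.6]
width: 30.9
```

Run:
```python
from h import *
import pickle
s=read_state();p=s["eef_pos"];print(s["clock"],p)
print([np.round(toolR().inv().apply(np.array([484.2,336.4,p[2]])-p),1)])
im=get_image("wrist");save(im,"w11");pickle.dump(im,open("w11.pkl","wb"))
# stem points: world z 45..78 near
u,v=np.meshgrid(np.arange(640),np.arange(480));P=pts(im,u.ravel(),v.ravel())
k=(P[:,2]>42)&(P[:,2]<84)&(np.hypot(P[:,0]-484,P[:,1]-336)<14);T=toolR().inv().apply(P[k]-p);print(len(T),np.round([T.min(0),T.max(0),T.mean(0)],1))
# hub ring: colour-based, inside jaws
hsv=cv2.cvtColor(im["img"],cv2.COLOR_RGB2HSV).reshape(-1,3);T=toolR().inv().apply(P-p)
k=(T[:,0]>7)&(T[:,0]<18)&(np.hypot(T[:,1],T[:,2])<22)&(hsv[:,2]>80);Q=T[k];print(len(Q),np.round(np.percentile(Q,[1,50,99],axis=0),1))
```

```text
28.925 [484.84304543 334.97343825 157.63278902]
[array([-0. , -1.1, -1.1])]Traceback (most recent call last):
  File "<stdin>", line 8, in <module>
    return umr_minimum(a, axis, None, out, keepdims, initial, where)
ValueError: zero-size array to reduction operation minimum which has no identity
```

>>> jog_arm(series=[[[0,0,0],[15,-1,-0.7],1],[[0,0,0],[14,0,0],1],[[0,0,0],[0,0,0],1],[[0,0,0],[0,0,0],1]])

```text
clock: 29.48
eef_pos: [484.7, 336.9, 129.7]
tool_rot: [2.331, 1.567, 0.413]
force: [0.8, 0.4, -2.0]
width: 30.7
```

Run:
```python
from h import *
import pickle
s=read_state();p=s["eef_pos"];print(s["clock"],p)
print([np.round(toolR().inv().apply(np.array([484.2,336.4,p[2]])-p),1)])
im=get_image("wrist");save(im,"w12",(180,200,460,410),2.8);pickle.dump(im,open("w12.pkl","wb"))
u,v=np.meshgrid(np.arange(640),np.arange(480));P=pts(im,u.ravel(),v.ravel())
k=(P[:,2]>42)&(P[:,2]<84)&(np.hypot(P[:,0]-484,P[:,1]-336)<14);T=toolR().inv().apply(P-p);Q=T[k];print(len(Q))
if len(Q): print(np.round([Q.min(0),Q.max(0),Q.mean(0)],1))
hsv=cv2.cvtColor(im["img"],cv2.COLOR_RGB2HSV).reshape(-1,3)
for a,b in ((11,14),(12.5,15.5),(14,17)):
    k=(T[:,0]>a)&(T[:,0]<b)&(np.hypot(T[:,1],T[:,2])<22)&(hsv[:,2]>80);Q=T[k];print(len(Q),np.round(np.percentile(Q,[1,50,99],axis=0),1).tolist())
```

```text
29.475 [484.73480967 336.9337483  129.68941225]
[array([-0. , -0.3,  0.7])]
51
[[47.2 -4.6  4.2]
 [54.7  3.1  8.6]
 [50.2 -0.6  6.1]]
212 [[11.1, -18.4, -14.0], [13.7, -7.3, -3.2], [14.0, 18.4, 15.1]]
2465 [[13.2, -15.4, -15.3], [14.8, -0.4, -0.4], [15.5, 15.4, 15.7]]
3289 [[14.0, -15.3, -15.7], [15.1, 0.3, -1.1], [16.9, 15.4, 15.9]]
```

>>> jog_arm(series=[[[0,0,0],[10,0,0.5],1],[[0,0,0],[10,0,0],1],[[0,0,0],[10,0,0],1],[[0,0,0],[10,0,0],1],[[0,0,0],[10,0,0],1],[[0,0,0],[4,0,0],1],[[0,0,0],[0,0,0],1]])

```text
clock: 30.4
eef_pos: [484.5, 336.7, 75.5]
tool_rot: [2.339, 1.567, 0.423]
force: [-0.3, -0.1, -1.5]
width: 30.9
```

>>> jog_arm(series=[[[0,0,0],[3.5,0,0],1],[[0,0,0],[0,0,0],-1],[[0,0,0],[0,0,0],-1],[[0,0,0],[0,0,0],-1],[[0,0,0],[0,0,0],-1],[[0,0,0],[-40,0,0],-1],[[0,0,0],[-40,0,0],-1],[[0,0,0],[0,0,0],-1]])

```text
clock: 31.4
eef_pos: [486.3, 337.8, 155.6]
tool_rot: [2.474, 1.56, 0.557]
force: [0.5, -0.7, 0.6]
width: 85.5
```

Run:
```python
from h import *
import pickle
s=read_state();print(s["clock"],s["eef_pos"])
im=get_image("wrist");pickle.dump(im,open("w13.pkl","wb"));save(im,"w13",(120,60,520,360),1.6)
print(hub(im,(484,336),50,62,30))
u,v=np.meshgrid(np.arange(640),np.arange(480));P=pts(im,u.ravel(),v.ravel());hsv=cv2.cvtColor(im["img"],cv2.COLOR_RGB2HSV).reshape(-1,3)
rr=np.hypot(P[:,0]-484,P[:,1]-336)
k=(rr>32)&(rr<50)&(P[:,2]>28)&(P[:,2]<60);A=np.c_[P[k][:,:2]-[484,336],np.ones(k.sum())];c=np.linalg.lstsq(A,P[k][:,2],rcond=None)[0];print("petals z plane",c,k.sum())
plan([((520,120,170),-20),((453.5,-73.5,155),-20)],-1)
```

```text
31.4 [486.29384715 337.80731427 155.59551202]
(1626, array([484.8, 336.4]), 17.1, array([486.1, 339.3,  56.5]), np.float64(56.94704441644022))
petals z plane [ 3.20363523e-04 -5.58321982e-04  4.33159018e+01] 4804
CALL [[[0,-0.1,-0.1],[-4,27,48],-1],[[0,-0.1,-0.1],[-4,27,48],-1],[[0,-0.1,-0.1],[-4,27,48],-1],[[0,-0.1,-0.1],[-4,27,48],-1],[[0,0,0],[4,1,51],-1],[[0,0,0],[4,1,51],-1],[[0,0,0],[4,1,51],-1],[[0,0,0],[4,1,51],-1]]
```

Flower is flat (level petals at z≈43, hub top 57 centred on the stem). On to the small yellow flower.

>>> jog_arm(series=[[[0,0,0],[-4,27,48],-1],[[0,0,0],[-4,27,48],-1],[[0,0,0],[-4,27,48],-1],[[0,0,0],[-4,27,48],-1],[[0,0,0],[4,1,51],-1],[[0,0,0],[4,1,51],-1],[[0,0,0],[4,1,51],-1],[[0,0,0],[4,1,51],-1]])

```text
clock: 32.45
eef_pos: [454.0, -75.1, 150.6]
tool_rot: [2.738, 1.568, 0.821]
force: [0.2, -1.0, 0.1]
width: 85.5
```

>>> jog_arm(series=[[[0,0,0],[0,0,0],-1],[[0,0,0],[0,0,0],-1]])

```text
clock: 32.7
eef_pos: [455.1, -73.4, 151.0]
tool_rot: [2.706, 1.567, 0.789]
force: [-0.2, 0.2, -0.4]
width: 85.1
```

Run:
```python
from h import *
import pickle
s=read_state();print(s["clock"],s["eef_pos"])
im=get_image("wrist");pickle.dump(im,open("w14.pkl","wb"));save(im,"w14")
h=hub(im,(453.5,-73.5));print(h)
P=pts(im,*[a.ravel() for a in np.meshgrid(np.arange(640),np.arange(480))]);hsv=cv2.cvtColor(im["img"],cv2.COLOR_RGB2HSV).reshape(-1,3)
d=P[:,:2]-h[1];r=np.hypot(*d.T);k=(hsv[:,0]>18)&(hsv[:,0]<35)&(hsv[:,1]>120)&(r<60);print("maxr",r[k].max())
a=np.degrees(np.arctan2(d[:,1],d[:,0]));print(np.histogram(a[k&(r>26)],24,(-180,180))[0])
plan([((*h[1],31),-20)],-1,step=43)
```

```text
32.7 [455.14558315 -73.39696327 150.99432598]
(1246, array([450.2, -79.6]), 17.0, array([450.4, -78.9,  18.9]), np.float64(19.049036904978166))
maxr 57.09321255509227
[  0  36 170  31   0   2  60 159  19   0  10  93 159  17   0   7 147 138
   4   0  28 179  78   2]
CALL [[[0.1,-0.1,-0],[40,-1,3],-1],[[0.1,-0.1,-0],[40,-1,3],-1],[[0.1,-0.1,-0],[40,-1,3],-1]]
```

>>> jog_arm(series=[[[0,0,0],[40,-1,3],-1],[[0,0,0],[40,-1,3],-1],[[0,0,0],[28,-0.5,1.5],-1],[[0,0,0],[11,0,0],-1],[[0,0,0],[0,0,0],-1]])

```text
clock: 33.38
eef_pos: [450.0, -75.2, 42.4]
tool_rot: [-2.519, 1.561, 1.85]
force: [0.3, -0.4, -0.2]
width: 85.4
```

>>> jog_arm(series=[[[0,0,0],[0,0,0],1],[[0,0,0],[0,0,0],1],[[0,0,0],[0,0,0],1],[[0,0,0],[0,0,0],1],[[0,0,0],[0,0,0],1],[[0,0,0],[0,0,0],1]])

```text
clock: 34.12
eef_pos: [450.1, -77.1, 43.4]
tool_rot: [-2.712, 1.562, 1.654]
force: [-0.1, 0.7, 0.3]
width: 0.1
```

>>> jog_arm(series=[[[0,0,0],[-15,0,0],1],[[0,0,0],[-45,0,0],1],[[0,0,0],[-50,0,0],1],[[0,0,0],[-25,0,0],1],[[0,0,0],[0,0,0],1],[[0,0,0],[0,0,0],1]])

```text
clock: 34.88
eef_pos: [449.7, -77.9, 177.7]
tool_rot: [-2.592, 1.561, 1.774]
force: [0.2, -0.4, -0.0]
width: 0.2
```

```bash
cat >> h.py <<'E'
def inhand(im):
    p=read_state()["eef_pos"];P=pts(im,*[a.ravel() for a in np.meshgrid(np.arange(640),np.arange(480))]);hsv=cv2.cvtColor(im["img"],cv2.COLOR_RGB2HSV).reshape(-1,3);T=toolR().inv().apply(P-p)
    for a,b in ((12.5,15.5),(14,17)):
        k=(T[:,0]>a)&(T[:,0]<b)&(np.hypot(T[:,1],T[:,2])<22)&(hsv[:,2]>80);Q=T[k];print(len(Q),np.round(np.percentile(Q,[1,50,99],axis=0),1).tolist())
E
python3 - <<'E'
from h import *
s=read_state();print(s["clock"],s["eef_pos"],s["force"])
im=get_image("wrist");inhand(im)
plan([((520,120,165),-20),((484.3,336.5,155),-20)],1,step=50)
E
```

```text
34.875 [449.66715888 -77.87164313 177.73386394] [ 0.1549608  -0.43328517 -0.04460383]
145 [[12.6, -11.6, -12.6], [13.9, -0.6, -11.8], [15.5, 13.2, -7.5]]
138 [[14.1, -11.5, -12.6], [15.6, 0.3, -11.9], [17.0, 12.2, -7.6]]
CALL [[[0,-0.1,0.1],[3,-0,-42],1],[[0,-0.1,0.1],[3,-0,-42],1],[[0,-0.1,0.1],[3,-0,-42],1],[[0,-0.1,0.1],[3,-0,-42],1],[[0,-0.1,0.1],[3,-0,-42],1],[[0,0,0],[2,-22,-38],1],[[0,0,0],[2,-22,-38],1],[[0,0,0],[2,-22,-38],1]]
CALL [[[0,0,0],[2,-22,-38],1],[[0,0,0],[2,-22,-38],1]]
```

Missed: the last descent row fell short (z 42), so the fingers closed above the hub. Open, re-look, and check the joints.

>>> jog_arm(series=[[[0,0,0],[10,0,0],-1],[[0,0,0],[10,0,0],-1],[[0,0,0],[0,0,0],-1],[[0,0,0],[0,0,0],-1]])

```text
clock: 35.42
eef_pos: [450.0, -78.3, 158.1]
tool_rot: [-2.629, 1.562, 1.737]
force: [0.3, 0.2, -0.8]
width: 72.3
```

Run:
```python
from h import *
s=read_state();print(s["clock"],s["eef_pos"],np.round(s["qpos"],2),np.round(toolR().as_matrix(),3).tolist())
im=get_image("wrist")
h=hub(im,(450,-79));print(h)
plan([((*h[1],31),-20)],-1,step=30)
```

```text
35.425 [449.98827077 -78.25484475 158.05522038] [-0.2   0.57  0.46  2.14 -0.5   0.54  0.29] [[-0.002, 0.941, -0.34], [0.009, -0.34, -0.94], [-1.0, -0.004, -0.008]]
(1199, array([450.2, -79.6]), 17.0, array([450.5, -79. ,  18.9]), np.float64(19.039231181692855))
CALL [[[0,-0.1,0],[25,0,0],-1],[[0,-0.1,0],[25,0,0],-1],[[0,-0.1,0],[25,0,0],-1],[[0,-0.1,0],[25,0,0],-1],[[0,-0.1,0],[25,0,0],-1]]
```

>>> jog_arm(series=[[[0,0,0],[25,0,0],-1],[[0,0,0],[25,0,0],-1],[[0,0,0],[25,0,0],-1],[[0,0,0],[25,0,0],-1],[[0,0,0],[10,0,1],-1],[[0,0,0],[0,0,0],-1]])

```text
clock: 36.22
eef_pos: [449.6, -78.2, 48.2]
tool_rot: [-2.645, 1.562, 1.72]
force: [0.6, 0.2, -0.4]
width: 85.5
```

Run:
```python
from h import *
s=read_state();print(s["clock"],s["eef_pos"],np.round(s["qpos"],2),np.round(toolR().as_matrix(),3).tolist(),s["width"])
plan([((450.2,-79.4,31),-20)],-1,step=5)
```

```text
36.225 [449.61229813 -78.24592413  48.23156142] [-0.03  0.76  0.22  2.2  -0.69  0.26  0.45] [[-0.001, 0.94, -0.34], [0.009, -0.34, -0.94], [-1.0, -0.004, -0.008]] 85.48886360321971
CALL [[[0,-0.1,0.1],[4,0,0],-1],[[0,-0.1,0.1],[4,0,0],-1],[[0,-0.1,0.1],[4,0,0],-1],[[0,-0.1,0.1],[4,0,0],-1]]
```

J6 sits at its lower limit (0.23) when so close in. I'll turn the jaws tangential and tilt the tool ~8° about the jaw axis, keeping pads parallel to the hub's axis.

Run:
```python
from h import *
G=down(-100)*R.from_euler("y",-8,degrees=True)
print(np.round(G.as_matrix(),3).tolist())
plan([((453,-79.9,90),-100),((453,-79.9,85),G),((453,-79.9,45),G),((453,-79.9,32),G)],-1,step=20,rs=10)
```

```text
[[-0.137, -0.174, -0.975], [0.024, -0.985, 0.172], [-0.99, -0.0, 0.139]]
CALL [[[8.9,-0,0.1],[-5,0,0],-1],[[8.9,-0,0.1],[-5,0,-0],-1],[[8.9,-0,0.1],[-5,0,-0],-1],[[8.9,-0,0.1],[-5,0,-0],-1],[[8.9,-0,0.1],[-5,0,-0],-1],[[8.9,-0,0.1],[-5,0,-0],-1],[[8.9,-0,0.1],[-5,0,-0],-1],[[8.9,-0,0.1],[-5,0,-0],-1]]
CALL [[[8.9,-0,0.1],[-5,0,-0],-1],[[0,-8,-0],[5,0,-0],-1],[[0,0,0],[20,0,-3],-1],[[0,0,0],[20,0,-3],-1],[[0,0,0],[12.9,0,-1.8],-1]]
```

>>> jog_arm(series=[[[0,0,0],[-45,0,0],-1],[[8.9,0,0],[0,0,0],-1],[[8.9,0,0],[0,0,0],-1],[[8.9,0,0],[0,0,0],-1],[[8.9,0,0],[0,0,0],-1],[[8.9,0,0],[0,0,0],-1],[[8.9,0,0],[0,0,0],-1],[[8.9,0,0],[0,0,0],-1]])

```text
clock: 37.22
eef_pos: [450.5, -78.2, 94.5]
tool_rot: [-1.858, 1.561, 1.416]
force: [0.3, -0.1, -0.8]
width: 85.4
```

>>> jog_arm(series=[[[8.9,0,0],[0,0,0],-1],[[8.9,0,0],[0,0,0],-1],[[0,-8,0],[0,0,0],-1],[[0,0,0],[0,0,0],-1]])

```text
clock: 37.72
eef_pos: [452.3, -78.8, 93.7]
tool_rot: [-0.053, 1.433, 2.919]
force: [-0.2, 0.3, 0.3]
width: 85.4
```

Run:
```python
from h import *
s=read_state();print(s["clock"],s["eef_pos"],np.round(s["qpos"],2),np.round(toolR().as_matrix(),3).tolist())
im=get_image("wrist");h=hub(im,(450,-79));print(h)
G=down(-100)*R.from_euler("y",-8,degrees=True)
plan([((453,-79.9,32),G)],-1,step=20,rs=10)
```

```text
37.725 [452.34873019 -78.76546202  93.73082825] [-0.37  0.85  0.79  2.07 -0.86  0.77 -0.74] [[-0.134, -0.169, -0.976], [0.03, -0.986, 0.166], [-0.99, -0.007, 0.137]]
(2098, array([450.1, -79.8]), 17.1, array([451. , -79.9,  18.7]), np.float64(18.95161039139046))
CALL [[[0.1,-0,0.1],[15,0,-3],-1],[[0.1,-0,0.1],[15,0,-3],-1],[[0.1,-0,0.1],[15,0,-3],-1],[[0.1,-0,0.1],[15,0,-3],-1]]
```

J6 now has ample margin with this yaw, so I remove the tilt and go straight down.

>>> jog_arm(series=[[[0,8,0],[0,0,0],-1],[[0,0,0],[20,1,2],-1],[[0,0,0],[20,0,0],-1],[[0,0,0],[16,0,0],-1],[[0,0,0],[6,0,0],-1],[[0,0,0],[0,0,0],-1],[[0,0,0],[0,0,0],-1]])

```text
clock: 38.65
eef_pos: [447.6, -78.7, 32.0]
tool_rot: [-1.402, 1.562, 1.566]
force: [0.6, -0.2, -0.2]
width: 85.5
```

Run:
```python
from h import *
s=read_state();print(s["clock"],s["eef_pos"],np.round(s["qpos"],2),np.round(toolR().as_matrix(),3).tolist())
plan([((450.1,-79.8,31.5),-100)],-1)
```

```text
38.65 [447.62930196 -78.67870322  31.95720809] [-0.12  0.82  0.36  2.21 -1.08  0.31 -0.55] [[0.0, -0.173, -0.985], [0.008, -0.985, 0.173], [-1.0, -0.008, 0.001]]
CALL [[[0.1,0.1,0.5],[0.4,0.7,-2.6],-1]]
```

>>> jog_arm(series=[[[0,0,0],[0,0.7,-2.5],-1],[[0,0,0],[0,0,0],1],[[0,0,0],[0,0,0],1],[[0,0,0],[0,0,0],1],[[0,0,0],[0,0,0],1],[[0,0,0],[0,0,0],1],[[0,0,0],[0,0,0],1],[[0,0,0],[0,0,0],1]])

```text
clock: 39.65
eef_pos: [449.9, -79.6, 31.8]
tool_rot: [-1.353, 1.561, 1.615]
force: [-1.4, 0.1, 5.8]
width: 30.6
```

>>> jog_arm(series=[[[0,0,0],[-15,0,0],1],[[0,0,0],[-35,0,0],1],[[0,0,0],[-45,0,0],1],[[0,0,0],[-30,0,0],1],[[0,0,0],[0,0,0],1],[[0,0,0],[0,0,0],1]])

```text
clock: 40.4
eef_pos: [449.5, -80.2, 155.7]
tool_rot: [-1.206, 1.561, 1.762]
force: [0.5, 0.3, -0.5]
width: 30.7
```

Run:
```python
from h import *
s=read_state();print(s["clock"],s["eef_pos"],s["force"],np.round(s["qpos"],2))
im=get_image("wrist");inhand(im)
plan([((530,100,165),-75),((484.6,336.4,160),-50)],1,step=45)
```

```text
40.4 [449.51724297 -80.20419695 155.66467836] [ 0.51596612  0.25082882 -0.52846031] [-0.36  0.64  0.73  2.15 -0.76  0.63 -0.83]
2010 [[12.5, -16.3, -16.7], [13.1, -1.8, -1.6], [15.3, 17.0, 15.5]]
666 [[14.0, -18.3, -16.9], [15.3, -1.1, -4.5], [17.0, 18.2, 11.6]]
CALL [[[-5,0,0.1],[-2,-38,-10],1],[[-5,0,0.1],[-2,-37,-13],1],[[-5,0,0.1],[-2,-36,-16],1],[[-5,0,0.1],[-2,-35,-19],1],[[-5,0,0.1],[-2,-33,-22],1],[[-4.2,0,0],[1,-40,-3],1],[[-4.2,0,0],[1,-40,-6],1],[[-4.2,0,0],[1,-39,-9],1]]
CALL [[[-4.2,0,0],[1,-38,-12],1],[[-4.2,0,0],[1,-37,-14],1],[[-4.2,0,0],[1,-36,-17],1]]
```

>>> jog_arm(series=[[[-5,0,0.1],[-2,-38,-10],1],[[-5,0,0.1],[-2,-37,-13],1],[[-5,0,0.1],[-2,-36,-16],1],[[-5,0,0.1],[-2,-35,-19],1],[[-5,0,0.1],[-2,-33,-22],1],[[-4.2,0,0],[1,-40,-3],1],[[-4.2,0,0],[1,-40,-6],1],[[-4.2,0,0],[1,-39,-9],1]])

```text
clock: 41.45
eef_pos: [506.9, 219.0, 162.6]
tool_rot: [-0.345, 1.568, -3.002]
force: [1.0, 0.1, 0.6]
width: 30.5
```

>>> jog_arm(series=[[[-4.2,0,0],[1,-38,-12],1],[[-4.2,0,0],[1,-37,-14],1],[[-4.2,0,0],[1,-36,-17],1],[[0,0,0],[0,0,0],1],[[0,0,0],[0,0,0],1]])

```text
clock: 42.08
eef_pos: [485.5, 334.0, 160.1]
tool_rot: [-0.08, 1.568, -2.52]
force: [-0.2, -0.0, -0.7]
width: 30.8
```

Run:
```python
from h import *
s=read_state();print(s["clock"],s["eef_pos"],s["width"],np.round(toolR().as_matrix(),3).tolist())
plan([((484.6,336.4,135),-50)],1,step=45)
```

```text
42.075 [485.5216556  334.01489415 160.14397977] 30.78320190985526 [[-0.002, 0.645, -0.764], [-0.001, -0.764, -0.645], [-1.0, -0.0, 0.002]]
CALL [[[0.2,0.1,0],[25.1,-2.4,-0.9],1]]
```

>>> jog_arm(series=[[[0,0,0],[25,-2.4,-0.9],1],[[0,0,0],[0,0,0],1],[[0,0,0],[0,0,0],1]])

```text
clock: 42.45
eef_pos: [485.7, 336.4, 136.7]
tool_rot: [0.224, 1.571, -2.217]
force: [0.1, -0.2, -1.6]
width: 30.9
```

Run:
```python
from h import *
s=read_state();p=s["eef_pos"];print(s["clock"],p)
im=get_image("wrist");inhand(im)
P=pts(im,*[a.ravel() for a in np.meshgrid(np.arange(640),np.arange(480))]);k=(P[:,2]>60)&(P[:,2]<84)&(np.hypot(P[:,0]-484,P[:,1]-336)<14);print(k.sum())
if k.sum(): Q=toolR().inv().apply(P[k]-p);print(np.round([Q.min(0),Q.max(0)],1))
plan([((484.6,336.4,115),-50)],1,step=45)
```

```text
42.45 [485.66119354 336.42999407 136.71675356]
3110 [[12.5, -15.6, -16.6], [13.3, -1.0, -2.1], [15.4, 15.2, 15.3]]
884 [[14.0, -18.0, -17.0], [14.9, -1.0, -3.3], [16.9, 18.0, 13.7]]
20
[[67.   3.4 -3.3]
 [76.7  5.6 -0.5]]
CALL [[[0.2,-0,0],[22,-0.5,1.2],1]]
```

>>> jog_arm(series=[[[0,0,0],[10,-0.6,1.2],1],[[0,0,0],[10,0,0],1],[[0,0,0],[10,0,0],1],[[0,0,0],[10,0,0],1],[[0,0,0],[4,0,0],1],[[0,0,0],[0,0,0],1]])

```text
clock: 43.25
eef_pos: [483.6, 337.1, 92.0]
tool_rot: [-0.718, 1.57, 3.126]
force: [-0.2, -1.0, -0.3]
width: 30.7
```

>>> jog_arm(series=[[[0,0,0],[3,0,0],1],[[0,0,0],[0,0,0],-1],[[0,0,0],[0,0,0],-1],[[0,0,0],[0,0,0],-1],[[0,0,0],[0,0,0],-1],[[0,0,0],[-40,0,0],-1],[[0,0,0],[-45,0,0],-1],[[0,0,0],[0,0,50],-1]])

```text
clock: 44.25
eef_pos: [450.2, 307.5, 177.7]
tool_rot: [2.959, 1.559, 0.522]
force: [0.7, 0.3, -0.1]
width: 85.6
```

>>> jog_arm(series=[[[0,0,0],[0,0,0],-1],[[0,0,0],[0,0,0],-1]])

```text
clock: 44.5
eef_pos: [445.9, 305.4, 174.7]
tool_rot: [-2.513, 1.569, 1.332]
force: [0.7, 0.6, 0.6]
width: 85.4
```

Run:
```python
from h import *
s=read_state();print(s["clock"],s["eef_pos"])
w=get_image("wrist");a=get_image("scene");b=get_image("side")
print(hub(w,(484,336),68,78,30))
P=pts(w,*[x.ravel() for x in np.meshgrid(np.arange(640),np.arange(480))]);rr=np.hypot(P[:,0]-484,P[:,1]-336)
k=(rr>22)&(rr<37)&(P[:,2]>48)&(P[:,2]<70);A=np.c_[P[k][:,:2]-[484,336],np.ones(k.sum())];print(np.linalg.lstsq(A,P[k][:,2],rcond=None)[0],k.sum())
c=lambda i,x,s:cv2.resize(i["img"][x[1]:x[3],x[0]:x[2],::-1],s)
top=np.hstack([c(w,(150,20,490,275),(400,300)),c(b,(270,330,450,465),(400,300))])
bot=np.hstack([c(a,(60,130,480,445),(400,300)),c(b,(150,140,450,365),(400,300))])
cv2.imwrite("pics/final.png",np.vstack([top,bot]))
```

```text
44.5 [445.86715226 305.44448478 174.65082012]
(2120, array([484. , 337.8]), 16.9, array([484.2, 337.7,  75. ]), np.float64(75.0826195797342))
[8.05087594e-04 9.13159155e-05 6.13688381e+01] 2856
```

View pics/final.png

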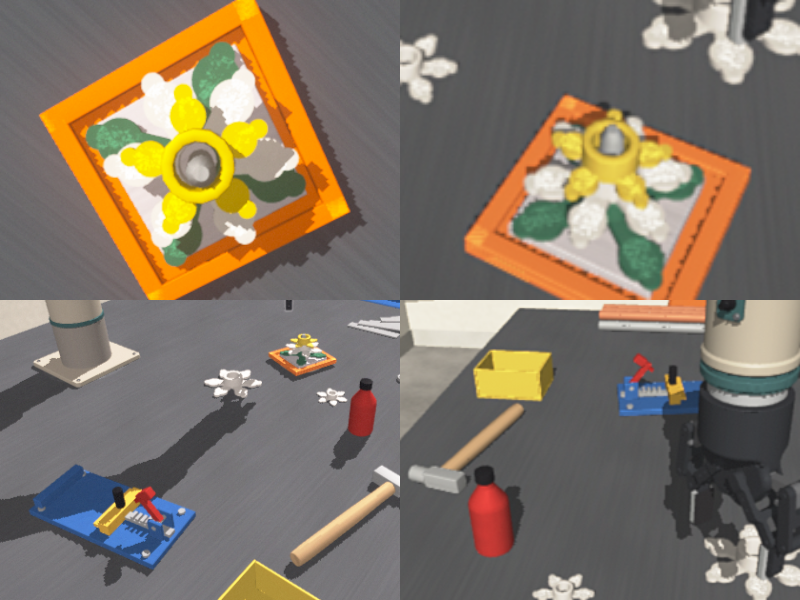

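The stack sits flat in the seat in the right order. The stem shows in the top hub, the pawl is up, the jaw is back and the can stands.

```bash
python3 -c "
from cell import *
print(finish_job())"
```

```text
the job is handed in; nothing more can be done
None
```

The job is done and handed in at about 44.5 s on the robot's clock, against the 131 s allowed.

- **Clamp:** I lifted the pawl about 53° (0.93 rad). I slid the jaw back about 30 mm, measured by tool travel.
- **Foot:** I set the foot plate into the turntable's seat with its stem upright.
- **Rosettes:** I threaded the leaves first. The middle white flower followed; it measured 102 mm across, against 100 in the description. The small yellow flower went on top.

**Final checks:** All agreed to within about 2 mm.
- The white flower, checked before the yellow one went on, had level petals and its hub top at 57 mm (56 expected).
- The yellow flower's petals are level and its hub top is at 75 mm (74 expected), centred on the stem.
- The last pictures show the order right, the pawl up, the jaw back and the can standing, with the gripper clear of everything.

**One slip, mended:** My first grasp at the yellow flower closed above its hub because joint 6 was at its lower limit. The flower did not move. I turned the jaws about 80° and the second grasp held.

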